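# Put the charged tool battery away in the tilt-out bin

## Task

First tip the blue bin wide open by its handle; then pull the green-topped charged battery straight up out of the charging station, against its spring detent, and lower it into the open bin without dropping it from high up. Let go of it, then push the bin shut until it clicks home. Leave the red-topped battery in its socket and do not disturb the mallet or the glue bottle.

Things in the scene. Friction and masses are not known exactly. Their poses are not given: they have to be found in the camera images.
- station: Grey two-bay charging station fixed to the bench, 100 (x) x 220 (y) x 45 mm tall. Origin: centre of its underside; z up. Vertical sockets at y = -58 and +58 mm (which battery is in which varies), 35 x 29 mm, 35 mm deep. Sprung noses in each socket's +x and -x walls grip the battery's foot: about 10 to 20 N upwards pulls it past them; they let go after 3 to 7 mm; wholly out after 33 mm.
- bat_green_mid (a point): Middle of the head of the charged battery: black, green top and green band, about 0.25 kg. Head 50 (x) x 40 (y) x 60 mm tall, standing on the station's top, so this point is 30 mm above that; the foot, 32 x 26 mm, hangs 32 mm below the head (62 mm below this point). At the start its axes are the station's: y across the 40 mm side, z up. The other battery stands 116 mm away along y.
- bat_red_mid (a point): The same point of the other battery, alike but with a red top and band. It stays in its socket.
- rack: Plywood rack fixed to the bench, with one tilt-out bin in its front. Its front looks along its own -x (towards the robot). Origin: on the bench below the bin's hinge line; z up. It reaches from x = -5 to +110 mm, y = -95 to +95 mm, and 173 mm high; its roof begins at x = +20 mm, 161 mm up.
- bin_hinge (a point): Middle of the bin's hinge line, near the bin's bottom front edge, 14 mm above the bench; the hinge runs along the rack's y axis. This point does not move.
- bin (a joint): Tilt of the blue bin, rad: 0 shut (as at the start), 0.62 wide open (stop), its top tipping forward (rack's -x). A sprung roller catch holds it shut; 4 to 8 N at the handle overcomes it within 0.1 rad. Beyond it a weak spring (1 to 2 N at the handle) helps it open and keeps it open, battery in it or not. Pushed back below about 0.06 it clicks home to 0 and stays; short of that it swings open.
- bin_handle (a point): Middle of the bin's steel handle: a round bar 10 mm thick, 100 mm long along the rack's y, 40 mm in front of the bin's front face, level with that face's top edge. Bin shut, it is 52 mm in front of the hinge line and 135 mm above it; it goes round the hinge line with the bin. The gap between bar and face is free from above, except for posts at the bar's two ends.
- bin_in (a point): Centre of the bin's inner floor; turns with the bin: x to its back, y along the hinge, z up along its walls. The inside is 87 mm (x) by 142 mm (y); walls 4 mm; the front wall rises 131 mm above this floor, the side and back walls 96 mm. With the bin shut this point is 35 mm behind and 4 mm above the hinge line.
- mallet: Wooden mallet lying on the bench; origin under the centre of its dark head (60 x 110 x 60 mm); the handle, 26 mm thick, runs 200 mm from there to its -x. Loose; leave it.
- glue: Yellow glue bottle, 54 mm diameter, 150 mm tall, loose, standing; origin at the centre of its underside. Leave it.
Things that resemble listed ones, but are neither listed nor needed, are in the scene too. What is shaped like the part that bears bat_green_mid but white or yellow is not meant.

How it is judged:
On the way, in this order (a step that is already met when the one before it is completed fails the run):
1. The bin is tipped wide open while the green battery is still in its socket (value of joint bin above 0.45 rad and distance of bat_green_mid from where it was at the start of the episode below 0.01 m), for 0.2 s.
2. The green battery is pulled clear of its socket, with the bin open (z of bat_green_mid in the frame of station above 0.11 m and value of joint bin above 0.35 rad), for 0.1 s.
3. The green battery lies in the open bin and is let go (x of bat_green_mid in the frame of bin_in between -0.042 and 0.042 m and y of bat_green_mid in the frame of bin_in between -0.07 and 0.07 m and z of bat_green_mid in the frame of bin_in between 0 and 0.1 m and value of joint bin above 0.3 rad and contact force between the fingers and bat_green below 0.1 N), for 0.1 s.
At the end, for the whole second after the job is handed in: The green battery lies at rest inside the bin (its mid point within the bin's walls), the bin is clicked shut (tilt under 0.03 rad), the red battery is still in its socket (moved less than 8 mm), and nothing is held (x of bat_green_mid in the frame of bin_in between -0.042 and 0.042 m and y of bat_green_mid in the frame of bin_in between -0.07 and 0.07 m and z of bat_green_mid in the frame of bin_in between 0 and 0.1 m and value of joint bin below 0.03 rad and linear speed of bat_green below 0.02 m/s and distance of bat_red_mid from where it was at the start of the episode below 0.008 m); the robot touches nothing.
It fails at once if the red battery is pulled up (15 mm) (distance of bat_red_mid from where it was at the start of the episode above 0.015 m).
It fails at once if the mallet or the glue bottle is shifted by more than 30 mm (distance of any of mallet, glue from where it was at the start of the episode above 0.03 m).
It fails at once if the green battery is dropped from high up (falls free at more than 1.3 m/s) (linear speed of bat_green above 1.3 m/s and contact force between the fingers and bat_green below 0.05 N).
It also fails if it takes over 69 s, if anything falls off the work surface, if the arm or the gripper's body presses on something with over 40 N, if the wrist force passes 120 N, or if a joint passes its speed limit or range.

## Robot

A 7-joint arm with a two-finger parallel gripper is mounted at the origin on the work surface. World frame = base frame: x ahead of the robot, y to its left, z up, the work surface at z = 0. Lengths are in m, angles in rad, forces in N, time in s.
With the tool pointing down it reaches from about 0.35 to 0.9 m from the base axis. Payload 7.2 kg.
Tool frame: the origin (TCP) lies at the very end of the fingers, on their centre line; the grasp point (between the pads) lies env.hold_point_z behind it (env.hold_point_z is the distance from the TCP to the grasp point, in m); z points along the fingers, y is the direction in which the jaws open and shut (so a half turn about z gives the same grasp; the last joint's range is limited). The gripper opens to 88 mm and grips with 3 to 60 N. Pads are 20 mm wide; open, the fingers measure 115 mm over their backs; the gripper's body (75 mm by 178 mm) begins 61 mm behind the grasp point.
Start: joints at [-1.382, 0.411, -0.013, 1.596, 0.006, 1.134, -0.082], TCP at [0.159, 0.605, 0.186] pointing down, gripper open.
Joint ranges: [-2.95, 2.95], [-0.29, 1.99], [-1.47, 1.44], [0.14, 2.54], [-1.03, 4.17], [0.13, 1.85], [-2.86, 2.86]. Speed limits (rad/s): [2.39, 2.39, 3.01, 3.01, 3.14, 3.14, 3.14].

## Interface

Orientations are given as a unit quaternion [x, y, z, w].
In Python, from workcell import env, snapshot gives the robot as it stands.
- The arm moves only by the shell command python3 -m handwheel 'ROWS'. ROWS is a JSON object of lists of equal length, an entry for each row: "linear": the shift along the tool's x, y, z in cm, a list of three; "twist": the turn about the tool's z in degrees; "grip": the closure, from -1 (fully open) to 1 (shut). In form: {"linear": [[dx, dy, dz], ...], "twist": [twist, ...], "grip": [grip, ...]}. A call has 1 to 5 rows; each row is the pose to reach, as a shift and turn from the pose commanded when the call began, along the tool's axes at that moment; what a row does not reach only later rows make up. A row lasts 1/8 s, in which the tool goes at most 62.5 mm and 10.7 degrees, less where a joint would pass 70% of its speed; a pose out of reach is approached as far as the arm can. A call with a gripper value outside its range is refused whole. The fingers move at their own pace and stop on an object; the grip force is fixed at half the most. Time passes only in rows, so rows that repeat a pose let the fingers close. It gives the time, the measured TCP pose, the force and the opening at its end, in the units of the state.
- env.sense(): the state, without advancing time (a new reading comes with each control period).
- snapshot(name): name is "scene" or "top" or "wrist"; returns a dict with "image" (400x640x3 uint8, red, green, blue), "intrinsics" (3x3 intrinsics, pixels), "pose" (4x4, takes a point from camera to world coordinates). Camera axes: x right, y down, z forward; pixel columns grow to the right and rows downward; lengths in m; the calibration is good to about 2 mm. The wrist camera is an equidistant fisheye: a pixel r from the principal point sees the ray r / f radians off the axis. A picture is of the moment at which its call begins. There is no depth.
- env.finish_job(): hands the job in, once; it reports no verdict.
The state is a dict: "t": time; "qpos": joint angles; "joint_velocities": joint speeds; "joint_torque": joint torques, N m; "ee_pos": TCP position; "ee_rot": TCP orientation; "ft_force": force on the tool from outside, world axes, zero at the start; "torque": the same for the moment, N m; "width": finger opening in m.
Only numpy, scipy, OpenCV 4.12 (cv2) and the standard library are available. Lean on these libraries where they do the work, as an engineer would, in place of code of your own. Each camera call takes 0.05 s, during which the arm holds its last target.

## Working session

There is one attempt and no reset: what is moved stays moved. The work goes in short steps, Python scripts to look and compute and a shell command to move; the robot and the scene stay as the last step left them, time stands still between calls to the robot, and variables do not carry over. Pictures are saved under pics/ and viewed, and the job is handed in when it is done.

```bash
ls; mkdir -p pics
python3 - <<'E'
from workcell import env, snapshot
import cv2, numpy as np
print(env.sense(), env.hold_point_z)
np.set_printoptions(precision=4,suppress=True)
for n in ["scene","top","wrist"]:
    s=snapshot(n); cv2.imwrite(f"pics/{n}0.png",s["image"][:,:,::-1]); print(n,s["intrinsics"],s["pose"])
E
```

```text
pics
{'t': 0.0, 'qpos': array([-1.38220379,  0.41188096, -0.0127081 ,  1.59703958,  0.00561891,
        1.13433319, -0.08218295]), 'joint_velocities': array([-0.00187452, -0.00150457,  0.00071694, -0.00035493, -0.00068041,
        0.00011703, -0.00040145]), 'joint_torque': array([-2.53598628e-03, -5.87961709e+01,  6.40262011e-01, -2.91074824e+01,
       -5.39001322e-02,  1.85031089e-02,  1.46643565e-04]), 'ee_pos': array([0.1586457 , 0.60393376, 0.18532281]), 'ee_rot': array([ 1.28020886e-01,  9.91771139e-01, -8.11849170e-04, -3.70665744e-05]), 'ft_force': array([-0.73091753,  0.24113678,  0.53787623]), 'torque': array([ 0.03053324, -0.03286663,  0.00143841]), 'width': 0.08777643209343833} 0.0187
scene [[476.9711   0.     324.0101]
 [  0.     476.9711 199.4586]
 [  0.       0.       1.    ]] [[-0.9975 -0.0582  0.0407  0.5581]
 [-0.0707  0.7574 -0.6492  0.7835]
 [ 0.007  -0.6504 -0.7596  0.9256]
 [ 0.      0.      0.      1.    ]]
top [[421.2972   0.     312.7683]
 [  0.     421.2972 199.4942]
 [  0.       0.       1.    ]] [[-0.0004 -0.9859  0.1671  0.4264]
 [-1.      0.0011  0.0041  0.0552]
 [-0.0042 -0.1671 -0.9859  1.0927]
 [ 0.      0.      0.      1.    ]]
wrist [[309.7069   0.     320.4029]
 [  0.     309.7069 196.3874]
 [  0.       0.       1.    ]] [[ 0.2538  0.939   0.232   0.0957]
 [ 0.9673 -0.246  -0.0622  0.6227]
 [-0.0013  0.2402 -0.9707  0.3845]
 [ 0.      0.      0.      1.    ]]
```

View pics/scene0.png

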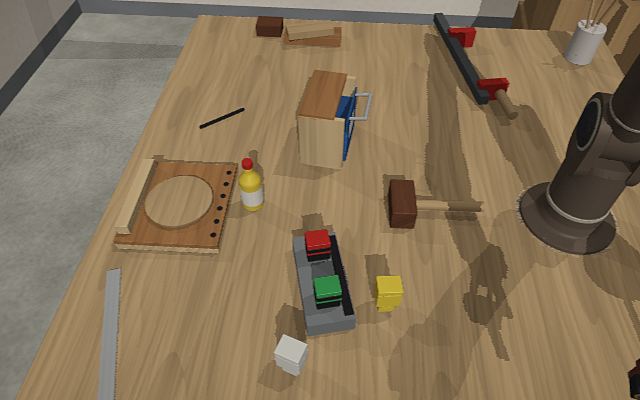

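View pics/top0.png

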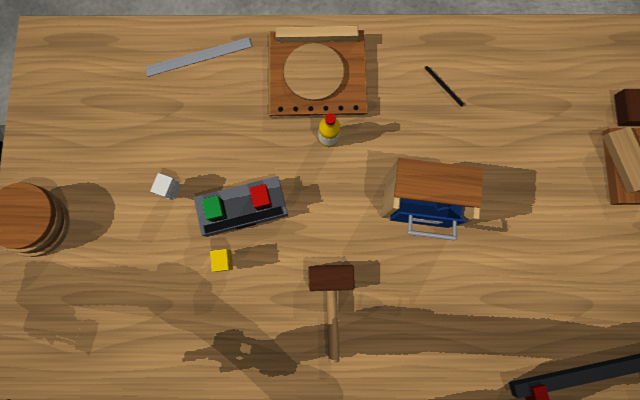

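View pics/wrist0.png

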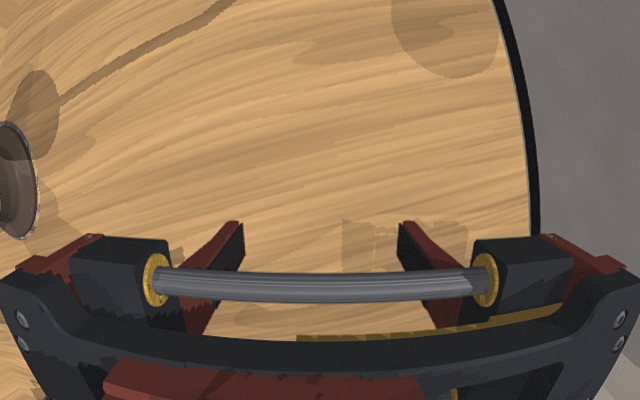

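The station is at about (325,285) in the scene view, with green at (327,288) and red at (318,243). The rack with the blue bin and grey handle is at (335,115). The top view shows the same layout, with the handle at (432,235). I'll enlarge both.

Run:
```python
import cv2
t=cv2.imread("pics/top0.png"); s=cv2.imread("pics/scene0.png")
def crop(im,x0,y0,w,h,k,name):
    c=cv2.resize(im[y0:y0+h,x0:x0+w],None,fx=k,fy=k,interpolation=cv2.INTER_CUBIC)
    for i in range(0,w,20): cv2.putText(c,str(x0+i),(i*k,10),0,.35,(255,255,255),1); cv2.line(c,(i*k,12),(i*k,18),(255,255,255),1)
    for i in range(0,h,20): cv2.putText(c,str(y0+i),(0,i*k+4),0,.35,(255,255,255),1)
    cv2.imwrite(name,c)
crop(t,370,145,130,100,6,"pics/c1.png")
crop(t,185,165,120,80,6,"pics/c2.png")
crop(s,280,60,110,110,5,"pics/c3.png")
crop(s,280,220,90,120,5,"pics/c4.png")
```

```text
(no output)
```

View pics/c1.png

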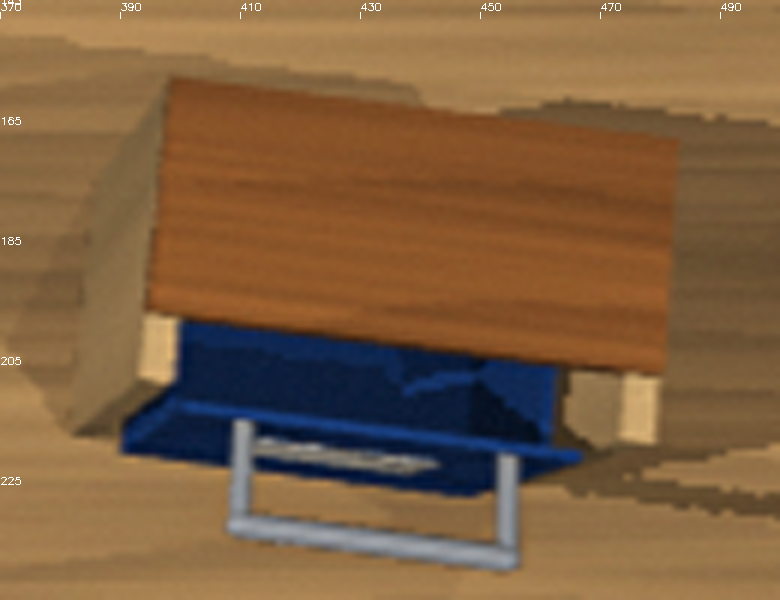

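View pics/c2.png

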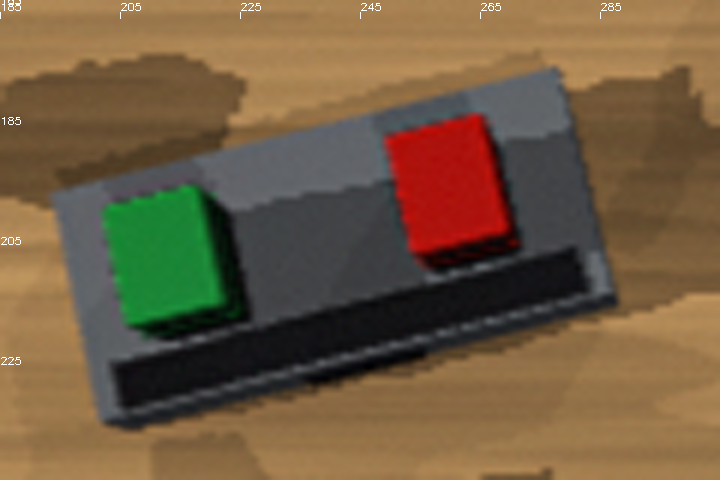

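View pics/c3.png

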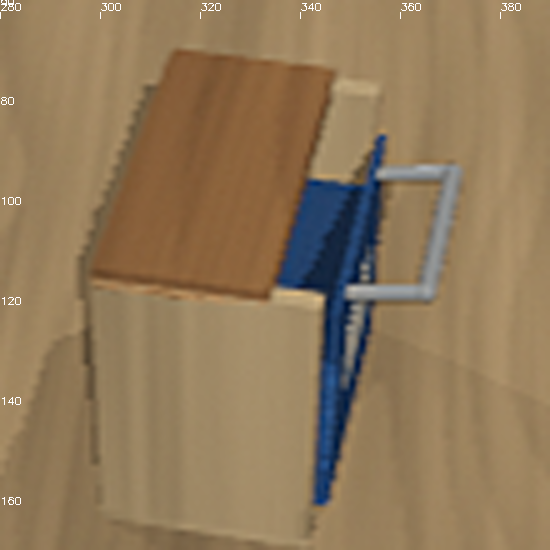

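View pics/c4.png

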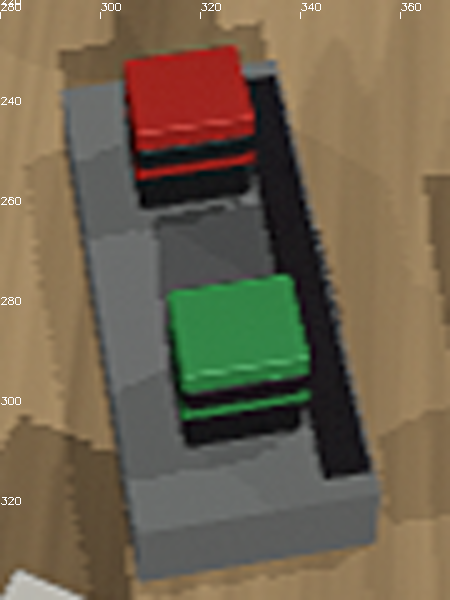

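```bash
cat > h.py <<'E'
import numpy as np
from scipy.optimize import least_squares
from scipy.spatial.transform import Rotation as R
np.set_printoptions(precision=4,suppress=True)
CAM={"scene":(np.array([[476.9711,0,324.0101],[0,476.9711,199.4586],[0,0,1]]),np.array([[-0.9975,-0.0582,0.0407,0.5581],[-0.0707,0.7574,-0.6492,0.7835],[0.007,-0.6504,-0.7596,0.9256],[0,0,0,1]])),
"top":(np.array([[421.2972,0,312.7683],[0,421.2972,199.4942],[0,0,1]]),np.array([[-0.0004,-0.9859,0.1671,0.4264],[-1,0.0011,0.0041,0.0552],[-0.0042,-0.1671,-0.9859,1.0927],[0,0,0,1]]))}
def proj(c,P):
    K,T=CAM[c]; q=(np.atleast_2d(P)-T[:3,3])@T[:3,:3]; q=q@K.T; return q[:,:2]/q[:,2:]
def place(p,L):
    c,s=np.cos(p[2]),np.sin(p[2]); L=np.atleast_2d(np.array(L,float))
    return np.c_[p[0]+c*L[:,0]-s*L[:,1],p[1]+s*L[:,0]+c*L[:,1],L[:,2]]
def fit(obs,p0):
    def f(p):
        return np.concatenate([(proj(c,place(p,np.array(l)/1000))-np.array(px)).ravel() for c,l,px in obs])
    r=least_squares(f,p0,loss="soft_l1"); return r.x,r.fun.reshape(-1,2)
E
python3 - <<'E'
from h import *
st=[("top",(50,110,45),(193.8,197.5)),("top",(50,-110,45),(277.8,176.3)),
("top",(25,78,105),(202.2,199.5)),("top",(25,38,105),(218,195.8)),("top",(-25,38,105),(223.7,216.2)),("top",(-25,78,105),(206.7,219.5)),
("top",(25,-38,105),(249.2,187.8)),("top",(25,-78,105),(265.5,184)),("top",(-25,-78,105),(270.5,203.7)),("top",(-25,-38,105),(253.7,207.5)),
("scene",(50,-110,45),(293,238.4)),("scene",(-50,-110,45),(334.6,233)),("scene",(50,110,45),(307,326)),("scene",(-50,110,45),(355.4,318.4)),("scene",(50,110,0),(308.4,335.6)),("scene",(-50,110,0),(354.6,328.6)),
("scene",(25,38,105),(314,278.6)),("scene",(-25,38,105),(338,275)),("scene",(-25,78,105),(342,292)),("scene",(25,78,105),(317,296)),
("scene",(25,-78,105),(305,232.4)),("scene",(-25,-78,105),(327.4,229.2)),("scene",(-25,-38,105),(330.4,245.6)),("scene",(25,-38,105),(307.4,248))]
p,r=fit(st,[0.5,0.2,0.2]); print(p,np.degrees(p[2])); print(r.round(1).tolist())
print("green",place(p,[0,.058,.075]),"red",place(p,[0,-.058,.075]))
rk=[("top",(110,95,173),(398.3,157.8)),("top",(20,95,173),(394.7,196.7)),("top",(110,-95,173),(483,168.7)),("top",(20,-95,173),(480.3,207)),("top",(-52,0,149),(432.5,235.2)),
("scene",(110,-95,173),(314.6,69.6)),("scene",(20,-95,173),(347,74)),("scene",(110,95,173),(298.4,115)),("scene",(20,95,173),(334,119.4)),("scene",(110,95,0),(301,163.6)),("scene",(-5,95,0),(342,168.6)),("scene",(-52,0,149),(368.5,106.5))]
q,r=fit(rk,[0.45,-.25,-.1]); print(q,np.degrees(q[2])); print(r.round(1).tolist())
print("handle",place(q,[-.052,0,.149]))
for c,px in (("top",(432.5,235.2)),): pass
# mallet etc. rough
from numpy.linalg import solve
def ground(c,u,v,z):
    K,T=CAM[c]; d=T[:3,:3]@np.linalg.inv(K)@[u,v,1]; return T[:3,3]+d*(z-T[2,3])/d[2]
print("mallet head",ground("top",331,278,.06),"glue top",ground("top",330,119,.15),"yellow",ground("top",221,261,.06),"white",ground("top",164,185,.06))
E
```

```text
[0.5922 0.2443 0.2424] 13.89108280348909
[[-1.0, -1.9], [-0.4, -1.2], [-1.4, -1.5], [-0.8, -1.8], [-2.2, -2.0], [-1.7, -1.3], [-0.9, -1.3], [-0.9, -1.5], [-1.2, -1.2], [-0.8, -1.0], [0.2, -1.0], [1.8, -1.5], [0.6, 0.3], [1.6, 0.1], [-0.4, 0.5], [1.1, -0.1], [0.1, -1.2], [0.8, -1.2], [0.7, -0.7], [0.3, -0.9], [0.5, -1.2], [1.1, -1.1], [1.5, -2.5], [0.9, -1.6]]
green [[0.5782 0.3006 0.075 ]] red [[0.6061 0.188  0.075 ]]
[ 0.5581 -0.2132 -0.1268] -7.267708954342588
[[-0.3, -0.9], [-0.4, -0.7], [-0.4, -1.5], [-0.1, -0.4], [-1.0, -0.6], [0.6, -0.4], [0.9, -0.7], [0.7, -1.7], [1.1, -1.2], [0.1, -0.4], [0.6, 0.7], [0.5, -0.8]]
handle [[ 0.5065 -0.2067  0.149 ]]
mallet head [0.4095 0.0156 0.06  ] glue top [0.7776 0.0186 0.15  ] yellow [0.4502 0.2824 0.06  ] white [0.6387 0.4321 0.06  ]
```

```bash
cat >> h.py <<'E'
ST=np.array([0.5922,0.2443,0.2424]); RK=np.array([0.5581,-0.2132,-0.1268])
def togo(xyz,yaw):
    """shift in tool cm and twist deg to bring TCP to xyz with tool y along world-y rotated by yaw"""
    from workcell import env
    s=env.sense(); M=R.from_quat(s["ee_rot"]).as_matrix()
    d=M.T@(np.array(xyz)-s["ee_pos"])*100
    y=M[:,1]; cur=np.arctan2(-y[0],y[1]); a=-np.degrees(yaw-cur); a=(a+90)%180-90
    print("t",round(s["t"],2),"at",s["ee_pos"].round(4),"z-axis",M[:,2].round(3),"yaw",np.degrees(cur).round(2),"F",s["ft_force"].round(1),"w",s["width"].round(4))
    print("  shift cm",d.round(2),"twist",a.round(2))
E
python3 - <<'E'
from h import *
t=place(RK,[-.030,0,.24])[0]; print(t); togo(t,RK[2])
togo([.35,.2,.25],RK[2])
E
```

```text
[ 0.5283 -0.2094  0.24  ]Traceback (most recent call last):
  File "<stdin>", line 2, in <module>
  File "h.py", line 23, in togo
    print("t",round(s["t"],2),"at",s["ee_pos"].round(4),"z-axis",M[:,2].round(3),"yaw",np.degrees(cur).round(2),"F",s["ft_force"].round(1),"w",s["width"].round(4))
                                                                                                                                               ^^^^^^^^^^^^^^^^
AttributeError: 'float' object has no attribute 'round'
```

```bash
sed -i 's/s\["width"\].round(4)/round(s["width"],4)/' h.py
python3 - <<'E'
from h import *
t=place(RK,[-.030,0,.24])[0]; togo(t,RK[2])
E
```

```text
t 0.15 at [0.1587 0.6041 0.1855] z-axis [-0.    -0.001 -1.   ] yaw -14.71 F [ 0.9 -0.1  0.8] w 0.0883
  shift cm [-56.42 -69.3   -5.36] twist -7.45
```

```bash
python3 -m handwheel '{"linear": [[0,0,-5.4],[-15,-18.5,-5.4],[-15,-18.5,-5.4],[-20,-24.5,-5.4],[-20,-24.5,-5.4]], "twist": [0,-4,-7.4,-7.4,-7.4], "grip": [1,1,1,1,1]}'
python3 - <<'E'
from h import *
t=place(RK,[-.030,0,.24])[0]; togo(t,RK[2])
E
```

```text
t: 0.78
ee_pos: [0.263, 0.3749, 0.2401]
ee_rot: [0.064, 0.998, 0.0, 0.0]
ft_force: [0.8, -0.1, -0.3]
width: 0.0413
t 0.78 at [0.263  0.3749 0.2401] z-axis [ 0.  0. -1.] yaw -7.32 F [ 0.8 -0.1 -0.3] w 0.0413
  shift cm [-33.76 -54.57   0.  ] twist -0.05
```

```bash
python3 -m handwheel '{"linear": [[-17,-27.3,0],[-17,-27.3,0],[-17,-27.3,0],[-17,-27.3,0],[-17,-27.3,0]], "twist": [0,0,0,0,0], "grip": [1,1,1,1,1]}'
python3 - <<'E'
from h import *
t=place(RK,[-.030,0,.24])[0]; togo(t,RK[2])
E
```

```text
t: 1.4
ee_pos: [0.3928, 0.0909, 0.2403]
ee_rot: [0.064, 0.998, 0.0, 0.0]
ft_force: [1.0, 1.0, -0.3]
width: 0.0003
t 1.4 at [0.3928 0.0909 0.2403] z-axis [ 0.001  0.001 -1.   ] yaw -7.31 F [ 1.   1.  -0.3] w 0.0003
  shift cm [-17.26 -28.06   0.02] twist -0.04
```

```bash
python3 -m handwheel '{"linear": [[-17.2,-28,0],[-17.2,-28,0],[-17.2,-28,0],[-17.2,-28,0],[-17.2,-28,0]], "twist": [0,0,0,0,0], "grip": [1,1,1,1,1]}'
python3 -m handwheel '{"linear": [[0,-0.6,0],[0,-0.6,0]], "twist": [0,0], "grip": [1,1]}'
python3 - <<'E'
from h import *
from workcell import snapshot
import cv2
t=place(RK,[-.030,0,.24])[0]; togo(t,RK[2])
s=snapshot("wrist"); cv2.imwrite("pics/w1.png",s["image"][:,:,::-1]); print(s["pose"],s["intrinsics"])
s=snapshot("scene"); cv2.imwrite("pics/s1.png",cv2.resize(s["image"][40:190,250:450,::-1],None,fx=4,fy=4,interpolation=cv2.INTER_CUBIC))
E
```

```text
t: 2.02
ee_pos: [0.5215, -0.1936, 0.2401]
ee_rot: [0.063, 0.998, 0.0, 0.0]
ft_force: [2.0, 0.8, 0.9]
width: 0.0004
t: 2.28
ee_pos: [0.5193, -0.1981, 0.2396]
ee_rot: [0.064, 0.998, 0.0, -0.001]
ft_force: [0.2, -0.5, -0.3]
width: 0.0004
t 2.27 at [ 0.5193 -0.1981  0.2396] z-axis [-0.002  0.    -1.   ] yaw -7.39 F [ 0.2 -0.5 -0.3] w 0.0004
  shift cm [-1.04 -1.01 -0.05] twist -0.12
[[ 0.1284  0.963   0.2368  0.455 ]
 [ 0.9917 -0.1247 -0.0305 -0.1879]
 [ 0.0002  0.2387 -0.9711  0.4387]
 [ 0.      0.      0.      1.    ]] [[309.7069   0.     320.4029]
 [  0.     309.7069 196.3874]
 [  0.       0.       1.    ]]
```

View pics/w1.png

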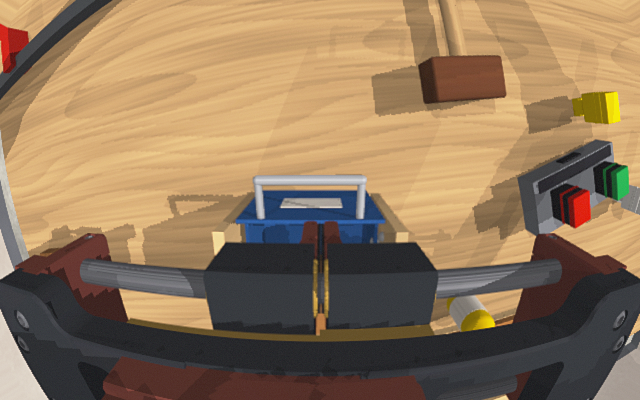

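View pics/s1.png

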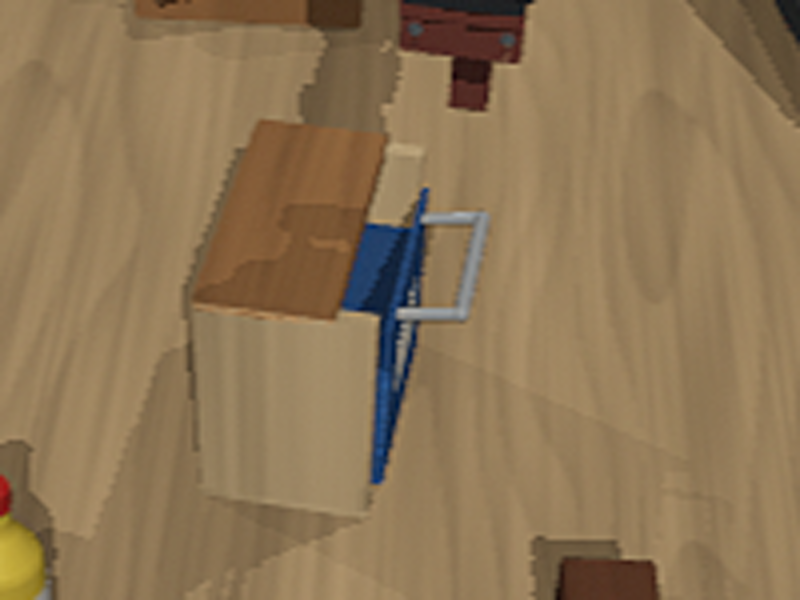

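The wrist view shows the bar from (255,181) to (365,181), and the bin face's top edge at row 222. I'll check these against the fit.

```bash
cat >> h.py <<'E'
def wray(u,v,T,z):
    x=np.array([u-320.4029,v-196.3874]); r=np.hypot(*x); th=r/309.7069
    d=T[:3,:3]@np.r_[np.sin(th)*x/r,np.cos(th)]; return T[:3,3]+d*(z-T[2,3])/d[2]
def local(p,P):
    c,s=np.cos(p[2]),np.sin(p[2]); d=np.array(P)[:2]-p[:2]; return np.array([c*d[0]+s*d[1],-s*d[0]+c*d[1]])
E
python3 - <<'E'
from h import *
T=np.array([[0.1284,0.963,0.2368,0.455],[0.9917,-0.1247,-0.0305,-0.1879],[0.0002,0.2387,-0.9711,0.4387]])
for u,v in ((258,180.5),(362,180.5),(310,180.5)):
    P=wray(u,v,T,.149); print(P,local(RK,P))
P=wray(310,222,T,.149);print("face",local(RK,P))
togo(place(RK,[-.030,0,.125])[0],RK[2])
E
```

```text
[ 0.5023 -0.2547  0.149 ] [-0.0502 -0.0482]
[ 0.5152 -0.1555  0.149 ] [-0.0498  0.0518]
[ 0.5089 -0.2048  0.149 ] [-0.0498  0.0021]
face [-0.0083  0.0017]
t 2.38 at [ 0.5198 -0.1963  0.24  ] z-axis [-0.     0.001 -1.   ] yaw -7.22 F [-0.1  0.1 -0.3] w 0.0004
  shift cm [-1.01 -1.2  11.5 ] twist 0.05
```

```bash
python3 -m handwheel '{"linear": [[-1.1,-1.1,0],[-1.1,-1.1,4],[-1.1,-1.1,6.5],[-1.1,-1.1,6.5]], "twist": [0,0,0,0], "grip": [1,1,1,1]}'
python3 - <<'E'
from h import *
togo(place(RK,[-.029,0.001,.125])[0],RK[2])
E
```

```text
t: 2.88
ee_pos: [0.529, -0.2095, 0.1739]
ee_rot: [0.063, 0.998, 0.0, -0.001]
ft_force: [-0.3, 0.4, 0.2]
width: 0.0006
t 2.88 at [ 0.529  -0.2095  0.1739] z-axis [-0.003  0.001 -1.   ] yaw -7.25 F [-0.3  0.4  0.2] w 0.0006
  shift cm [-0.05  0.1   4.89] twist 0.02
```

```bash
python3 -m handwheel '{"linear": [[0,0,1.2],[0,0,2.4],[0,0,3.6],[0,0,5],[0,0,5]], "twist": [0,0,0,0,0], "grip": [1,1,1,1,1]}'
python3 - <<'E'
from h import *
from workcell import snapshot
import cv2
togo(place(RK,[-.029,0.001,.125])[0],RK[2])
s=snapshot("wrist"); cv2.imwrite("pics/w2.png",s["image"][:,:,::-1])
E
```

```text
t: 3.5
ee_pos: [0.5287, -0.21, 0.1238]
ee_rot: [0.064, 0.998, 0.0, -0.001]
ft_force: [0.3, -0.2, 0.4]
width: 0.0005
t 3.5 at [ 0.5287 -0.21    0.1238] z-axis [-0.002  0.    -1.   ] yaw -7.31 F [ 0.3 -0.2  0.4] w 0.0005
  shift cm [-0.05  0.16 -0.12] twist -0.05
```

View pics/w2.png

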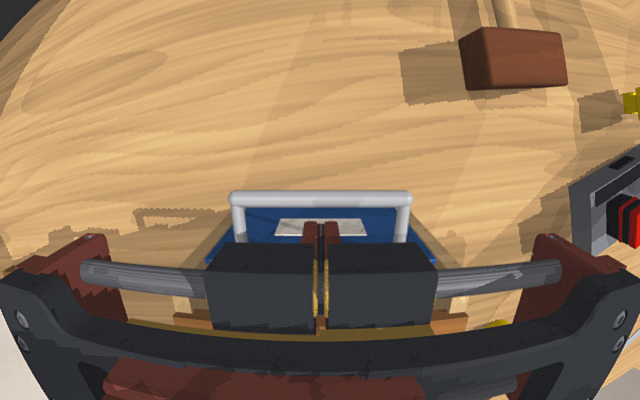

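```bash
python3 -m handwheel '{"linear": [[0.8,0,0],[1.6,0,0.3],[2.4,0,0.8],[3.4,0,1.3],[4.6,0,2.2]], "twist": [0,0,0,0,0], "grip": [1,1,1,1,1]}'
python3 - <<'E'
from h import *
from workcell import snapshot
import cv2
togo(place(RK,[-.029,0.001,.125])[0],RK[2])
s=snapshot("wrist"); cv2.imwrite("pics/w3.png",s["image"][:,:,::-1])
E
```

```text
t: 4.18
ee_pos: [0.4815, -0.2043, 0.1044]
ee_rot: [0.064, 0.998, 0.001, -0.001]
ft_force: [-17.8, 4.2, 29.3]
width: 0.0006
t 4.17 at [ 0.4815 -0.2043  0.1044] z-axis [-0.002  0.002 -1.   ] yaw -7.34 F [-17.8   4.2  29.3] w 0.0006
  shift cm [-4.81  0.19 -2.07] twist -0.07
```

View pics/w3.png

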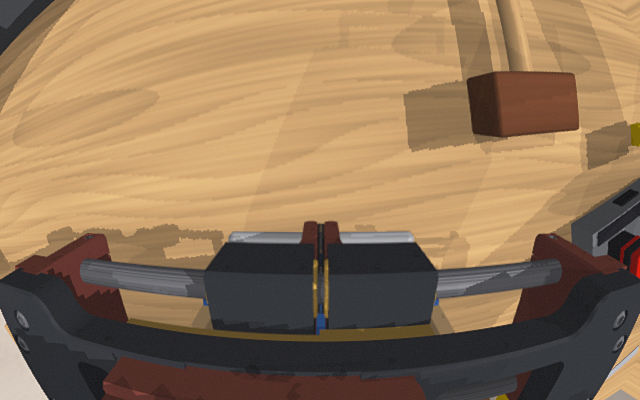

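Run:
```python
from h import *
from workcell import snapshot
import cv2
s=snapshot("scene"); cv2.imwrite("pics/s3.png",cv2.resize(s["image"][30:180,270:470,::-1],None,fx=4,fy=4,interpolation=cv2.INTER_CUBIC))
s=snapshot("top"); cv2.imwrite("pics/t3.png",cv2.resize(s["image"][130:270,360:520,::-1],None,fx=4,fy=4,interpolation=cv2.INTER_CUBIC))
```

```text
(no output)
```

View pics/s3.png

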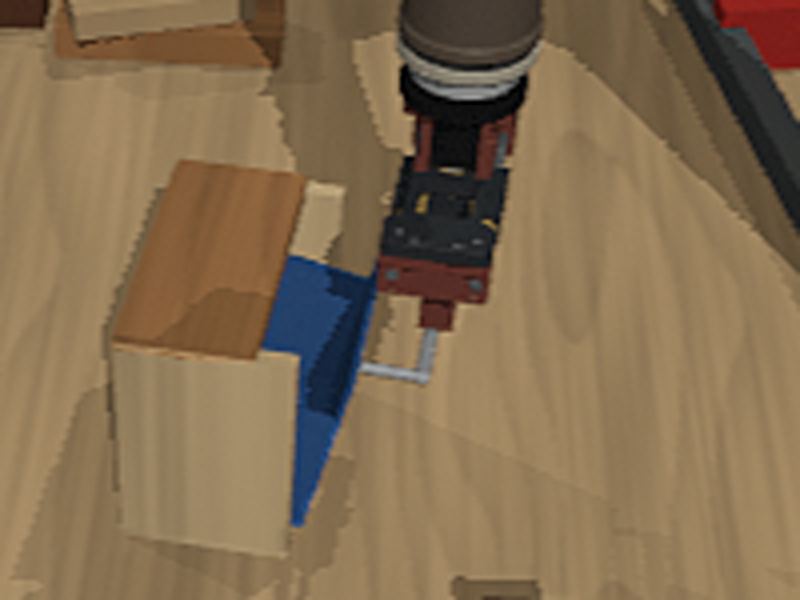

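View pics/t3.png

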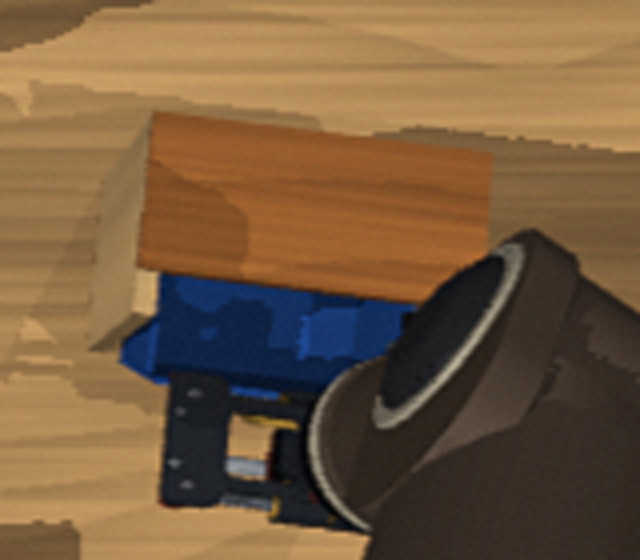

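```bash
cat >> h.py <<'E'
def binpt(phi,p):
    """p (mm) in rack frame with bin shut -> world at tilt phi"""
    p=np.array(p,float)/1000; x,z=p[0],p[2]-.014
    c,s=np.cos(phi),np.sin(phi)
    return place(RK,[c*x-s*z,p[1],.014+s*x+c*z])[0]
E
python3 - <<'E'
from h import *
from workcell import env
s=env.sense(); print(local(RK,s["ee_pos"]))
for f in (0,.1,.2,.3,.4,.5,.62):
    print(f,proj("scene",binpt(f,(-52,50,149))),proj("scene",binpt(f,(-12,50,149))),binpt(f,(-52,0,149)),local(RK,binpt(f,(-52,0,149))))
E
```

```text
[-0.0795 -0.0008]
0 [[366.2716 118.0359]] [[350.5558 115.9338]] [ 0.5065 -0.2066  0.149 ] [-0.052 -0.   ]
0.1 [[371.3007 120.5482]] [[355.7704 117.2177]] [ 0.4934 -0.205   0.1431] [-0.0652  0.    ]
0.2 [[376.0037 123.4084]] [[360.8527 118.8992]] [ 0.4809 -0.2034  0.136 ] [-0.0778  0.    ]
0.3 [[380.3249 126.5772]] [[365.739  120.9566]] [ 0.4692 -0.2019  0.1276] [-0.0896  0.    ]
0.4 [[384.2154 130.0118]] [[370.3692 123.3624]] [ 0.4584 -0.2005  0.1181] [-0.1005 -0.    ]
0.5 [[387.6338 133.6662]] [[374.6876 126.0842]] [ 0.4486 -0.1992  0.1075] [-0.1104  0.    ]
0.62 [[391.0665 138.2747]] [[379.3877 129.7158]] [ 0.4383 -0.1979  0.0937] [-0.1208 -0.    ]
```

Run:
```python
from h import *
from workcell import env,snapshot
s=env.sense(); P=s["ee_pos"]; print(P,s["ft_force"],s["qpos"],proj("scene",P))
for dz in (0,.02,.04): print(proj("scene",P+[0,0,dz]))
print("bar mid at .2",proj("scene",binpt(.2,(-52,0,149))))
def wp(P,T):
    q=T[:3,:3].T@(P-T[:3,3]); r=np.hypot(q[0],q[1]); th=np.arctan2(r,q[2]); return np.array([320.4,196.4])+309.7*th*q[:2]/r
T=snapshot("wrist")["pose"]
for dz in (0,.02,.04): print("wrist",wp(P+[0,0,dz],T))
for f in (.1,.2,.3,.34): print(f,wp(binpt(f,(-52,-50,149)),T),wp(binpt(f,(-52,50,149)),T))
```

```text
[ 0.4792 -0.2039  0.1033] [-15.4961   3.538   20.8964] [-0.2359  0.3894  0.6987  1.9682 -0.3177  0.9013  2.0696] [[377.9555 120.6931]]
[[377.9555 120.6931]]
[[378.6662 114.759 ]]
[[379.3943 108.6786]]
bar mid at .2 [[378.4445 111.0324]]
wrist [317.5473 219.6323]
wrist [317.3564 229.582 ]
wrist [317.1261 241.7114]
0.1 [233.1638 263.0824] [404.2374 262.6797]
0.2 [234.1717 238.7939] [403.1097 238.3724]
0.3 [236.096  215.6726] [401.1002 215.2389]
0.34 [237.0837 206.9564] [400.0882 206.52  ]
```

The bin is at about 0.2 rad and past its catch, but the fingers are pressing on the bar. I'll lift straight off and let the opening spring swing the bin.

```bash
python3 -m handwheel '{"linear": [[0,0,-1.5],[0,0,-3],[0,0,-5],[0,0,-8],[0,0,-8]], "twist": [0,0,0,0,0], "grip": [1,1,1,1,1]}'
python3 - <<'E'
from h import *
from workcell import snapshot
import cv2
s=snapshot("scene"); cv2.imwrite("pics/s4.png",cv2.resize(s["image"][30:180,270:470,::-1],None,fx=4,fy=4,interpolation=cv2.INTER_CUBIC))
s=snapshot("wrist"); cv2.imwrite("pics/w4.png",s["image"][:,:,::-1])
E
```

```text
t: 5.0
ee_pos: [0.4856, -0.2051, 0.1856]
ee_rot: [0.064, 0.998, -0.0, 0.002]
ft_force: [-0.0, -0.3, -0.0]
width: 0.0009
```

View pics/s4.png

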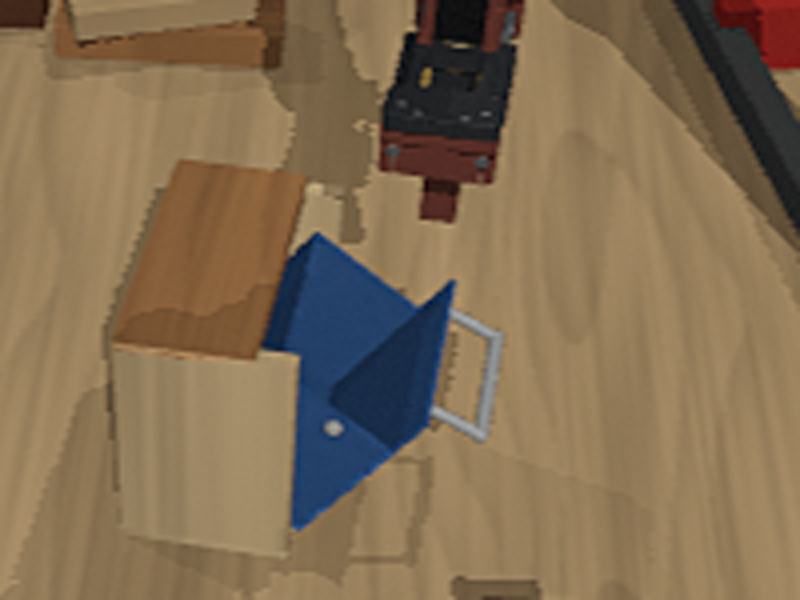

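View pics/w4.png

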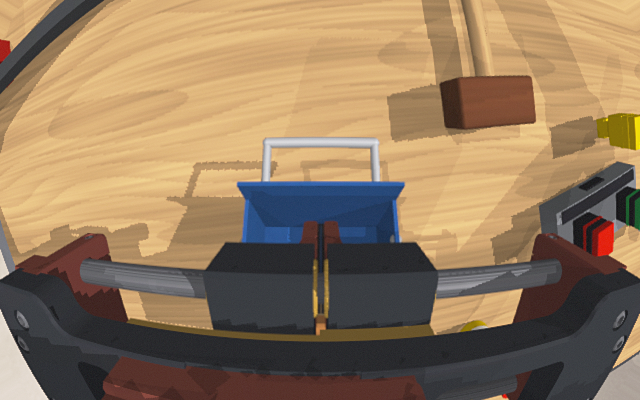

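The bin has swung wide open: the near bar end is at (391,139) in the scene view, which matches 0.62 rad. I'm going to the green battery next.

Run:
```python
from h import *
togo(place(ST,[0,.058,.20])[0],ST[2])
```

```text
t 5.1 at [ 0.4841 -0.2042  0.1833] z-axis [ 0.001  0.    -1.   ] yaw -7.28 F [-1.   0.4 -0.3] w 0.0006
  shift cm [-2.94 51.27 -1.65] twist -21.17
```

```bash
python3 -m handwheel '{"linear": [[0,5,-4],[0,12,-4],[-1,18,-4],[-1,24,-4],[-2,29,-4]], "twist": [0,0,-6,-12,-18], "grip": [-1,-1,-1,-1,-1]}'
python3 - <<'E'
from h import *
togo(place(ST,[0,.058,.20])[0],ST[2])
E
```

```text
t: 5.72
ee_pos: [0.54, 0.0834, 0.2223]
ee_rot: [-0.096, 0.995, 0.0, -0.001]
ft_force: [0.3, -0.8, 0.0]
width: 0.0472
t 5.72 at [0.54   0.0834 0.2223] z-axis [-0.001  0.    -1.   ] yaw 10.97 F [ 0.3 -0.8  0. ] w 0.0472
  shift cm [-7.9  20.6   2.23] twist -2.91
```

```bash
python3 -m handwheel '{"linear": [[-1.5,5,0],[-4,10,0],[-5.5,15,0],[-7.9,20.6,1],[-7.9,20.6,1]], "twist": [-1,-2,-3,-2.9,-2.9], "grip": [-1,-1,-1,-1,-1]}'
python3 - <<'E'
from h import *
from workcell import snapshot
import cv2
togo(place(ST,[0,.058,.20])[0],ST[2])
s=snapshot("wrist"); cv2.imwrite("pics/w5.png",s["image"][:,:,::-1]); np.save("T5.npy",s["pose"])
c=s["image"][130:270,240:420,::-1]; cv2.imwrite("pics/w5c.png",cv2.resize(c,None,fx=4,fy=4,interpolation=cv2.INTER_CUBIC))
E
```

```text
t: 6.35
ee_pos: [0.5777, 0.3037, 0.2094]
ee_rot: [-0.122, 0.992, -0.0, -0.002]
ft_force: [0.1, -1.0, 0.1]
width: 0.0873
t 6.35 at [0.5777 0.3037 0.2094] z-axis [-0.004 -0.001 -1.   ] yaw 14.05 F [ 0.1 -1.   0.1] w 0.0873
  shift cm [ 0.02 -0.31  0.94] twist 0.16
```

View pics/w5.png

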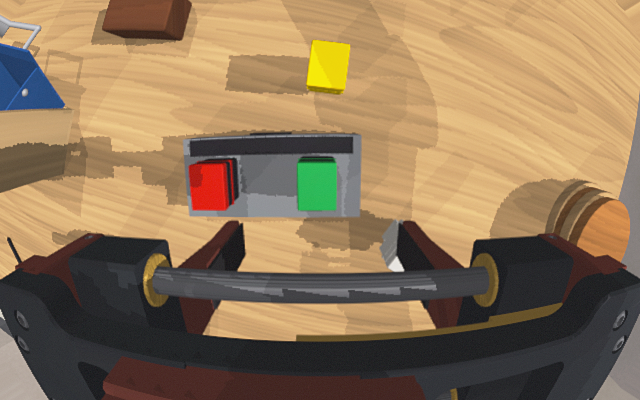

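View pics/w5c.png

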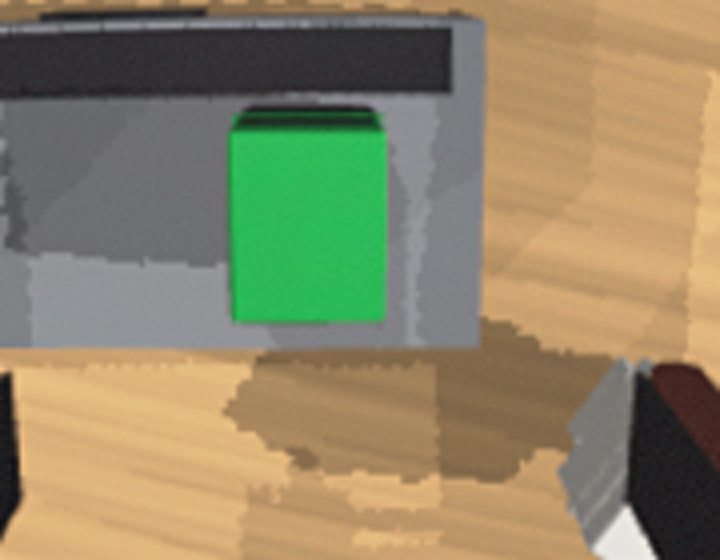

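Run:
```python
from h import *
T=np.load("T5.npy")
P=[wray(u,v,T,.105) for u,v in ((297.5,162),(336.75,162),(336.25,210.5),(298.25,210.5))]
for p in P: print(p.round(4), local(ST,p))
m=np.mean(P,0); print("mid",m,local(ST,m)); d=(P[1]+P[2]-P[0]-P[3])/2; print(np.degrees(np.arctan2(-d[0],d[1])))
togo(np.r_[m[:2],.15],ST[2])
```

```text
[0.5584 0.2775 0.105 ] [-0.0248  0.0403]
[0.549  0.3151 0.105 ] [-0.0249  0.0791]
[0.5973 0.3273 0.105 ] [0.0249 0.0793]
[0.6067 0.2896 0.105 ] [0.025  0.0405]
mid [0.5779 0.3024 0.105 ] [0.     0.0598]
14.04050561138235
t 6.4 at [0.5786 0.2999 0.2103] z-axis [-0.003 -0.002 -1.   ] yaw 13.82 F [-0.7 -1.1 -0.4] w 0.0878
  shift cm [-0.01  0.27  6.03] twist -0.07
```

```bash
python3 -m handwheel '{"linear": [[0,0.1,3],[0,0.1,3],[0,0.1,3]], "twist": [0,0,0], "grip": [-1,-1,-1]}'
python3 - <<'E'
from h import *
from workcell import snapshot
for i in range(3):
    togo([.5779,.3024,.064],ST[2]); T=snapshot("wrist")["pose"]
E
```

```text
t: 6.78
ee_pos: [0.5803, 0.2976, 0.184]
ee_rot: [-0.118, 0.993, -0.0, 0.0]
ft_force: [0.2, -0.8, 0.0]
width: 0.0875
t 6.78 at [0.5803 0.2976 0.184 ] z-axis [ 0.  0. -1.] yaw 13.5 F [ 0.2 -0.8  0. ] w 0.0875
  shift cm [ 0.12  0.53 12.  ] twist -0.38
t 6.83 at [0.5805 0.2979 0.1844] z-axis [ 0.001  0.001 -1.   ] yaw 13.52 F [-0.6  0.6  0.3] w 0.0879
  shift cm [ 0.16  0.49 12.04] twist -0.37
t 6.88 at [0.5805 0.2982 0.1845] z-axis [ 0.001  0.001 -1.   ] yaw 13.53 F [0.9 0.7 1.1] w 0.0877
  shift cm [ 0.18  0.46 12.05] twist -0.35
```

```bash
python3 -m handwheel '{"linear": [[0.2,0.4,3],[0.2,0.4,6],[0.2,0.4,9],[0.2,0.4,12],[0.2,0.4,12]], "twist": [0,0,0,0,0], "grip": [-1,-1,-1,-1,-1]}'
python3 - <<'E'
from h import *
togo([.5779,.3024,.064],ST[2])
E
```

```text
t: 7.55
ee_pos: [0.5757, 0.3014, 0.0617]
ee_rot: [-0.118, 0.993, -0.001, -0.002]
ft_force: [-0.3, -0.0, 0.9]
width: 0.0878
t 7.55 at [0.5757 0.3014 0.0617] z-axis [-0.003 -0.002 -1.   ] yaw 13.59 F [-0.3 -0.   0.9] w 0.0878
  shift cm [-0.23  0.04 -0.23] twist -0.3
```

```bash
python3 -m handwheel '{"linear": [[0,0,0],[0,0,0],[0,0,0],[0,0,0],[0,0,0]], "twist": [0,0,0,0,0], "grip": [1,1,1,1,1]}'
python3 -m handwheel '{"linear": [[0,0,0],[0,0,0],[0,0,0]], "twist": [0,0,0], "grip": [1,1,1]}'
python3 - <<'E'
from h import *
togo([.5779,.3024,.064],ST[2])
E
```

```text
t: 8.18
ee_pos: [0.5771, 0.3019, 0.0634]
ee_rot: [-0.118, 0.993, -0.0, 0.0]
ft_force: [1.0, -1.9, 1.9]
width: 0.0414
t: 8.55
ee_pos: [0.5772, 0.3017, 0.0634]
ee_rot: [-0.118, 0.993, -0.0, 0.0]
ft_force: [-0.2, -2.2, 4.2]
width: 0.0396
t 8.55 at [0.5772 0.3017 0.0634] z-axis [ 0. -0. -1.] yaw 13.57 F [-0.2 -2.2  4.2] w 0.0396
  shift cm [-0.08  0.05 -0.06] twist -0.32
```

Gripped at 39.6 mm. I'll pull straight up, slowly.

```bash
python3 -m handwheel '{"linear": [[0,0,-0.2],[0,0,-0.4],[0,0,-0.6],[0,0,-0.8],[0,0,-1.0]], "twist": [0,0,0,0,0], "grip": [1,1,1,1,1]}'
python3 -m handwheel '{"linear": [[0,0,-0.5],[0,0,-1],[0,0,-1.5],[0,0,-2],[0,0,-2]], "twist": [0,0,0,0,0], "grip": [1,1,1,1,1]}'
python3 - <<'E'
from h import *
from workcell import snapshot
import cv2
togo([.5779,.3024,.15],ST[2])
s=snapshot("scene"); cv2.imwrite("pics/s6.png",cv2.resize(s["image"][180:350,250:430,::-1],None,fx=4,fy=4,interpolation=cv2.INTER_CUBIC)[:600])
E
```

```text
t: 9.18
ee_pos: [0.5769, 0.3024, 0.0734]
ee_rot: [-0.118, 0.993, 0.0, -0.0]
ft_force: [-0.0, 0.7, -6.6]
width: 0.0393
t: 9.8
ee_pos: [0.5776, 0.3024, 0.0942]
ee_rot: [-0.118, 0.993, 0.0, 0.001]
ft_force: [-0.1, 0.1, -3.2]
width: 0.0396
t 9.8 at [0.5776 0.3024 0.0942] z-axis [ 0.002  0.001 -1.   ] yaw 13.59 F [-0.1  0.1 -3.2] w 0.0396
  shift cm [-0.04 -0.   -5.58] twist -0.3
```

View pics/s6.png

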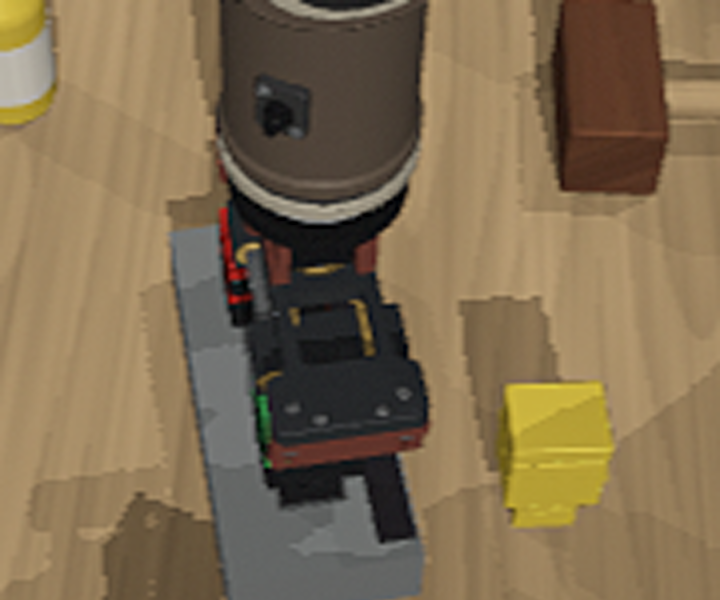

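```bash
python3 -m handwheel '{"linear": [[0,0,-2],[0,0,-6],[0,0,-11],[0,0,-15.5],[0,0,-15.5]], "twist": [0,0,0,0,0], "grip": [1,1,1,1,1]}'
python3 - <<'E'
from h import *
togo(place(RK,[-.025,0,.245])[0],RK[2])
E
```

```text
t: 10.48
ee_pos: [0.5792, 0.3025, 0.2537]
ee_rot: [-0.118, 0.993, 0.002, 0.004]
ft_force: [-0.4, -0.1, -3.4]
width: 0.0394
t 10.47 at [0.5792 0.3025 0.2537] z-axis [ 0.007  0.004 -1.   ] yaw 13.56 F [-0.4 -0.1 -3.4] w 0.0394
  shift cm [ 16.49 -48.75   0.61] twist 20.82
```

```bash
python3 -m handwheel '{"linear": [[1,-3,0],[2.7,-8,0],[4.4,-13,0],[6.1,-18,0],[7.8,-23,0]], "twist": [2,5,8,11,14], "grip": [1,1,1,1,1]}'
python3 - <<'E'
from h import *
togo(place(RK,[-.025,0,.245])[0],RK[2])
E
```

```text
t: 11.1
ee_pos: [0.5542, 0.0584, 0.2478]
ee_rot: [0.005, 1.0, -0.0, -0.0]
ft_force: [0.0, -0.0, -2.6]
width: 0.0392
t 11.1 at [0.5542 0.0584 0.2478] z-axis [-0.001 -0.    -1.   ] yaw -0.52 F [ 0.  -0.  -2.6] w 0.0392
  shift cm [  1.85 -26.86   0.28] twist 6.75
```

```bash
python3 -m handwheel '{"linear": [[0.5,-6,0],[0.9,-12,0],[1.3,-18,0],[1.7,-24,0],[1.8,-26.4,0]], "twist": [2,4,6,6.7,6.7], "grip": [1,1,1,1,1]}'
python3 -m handwheel '{"linear": [[0,0,0],[0,0,0]], "twist": [0,0], "grip": [1,1]}'
python3 - <<'E'
from h import *
from workcell import snapshot
import cv2
togo(place(RK,[-.025,0,.245])[0],RK[2])
s=snapshot("wrist"); cv2.imwrite("pics/w7.png",s["image"][:,:,::-1])
s=snapshot("scene"); cv2.imwrite("pics/s7.png",cv2.resize(s["image"][30:180,250:450,::-1],None,fx=4,fy=4,interpolation=cv2.INTER_CUBIC))
E
```

```text
t: 11.72
ee_pos: [0.5333, -0.208, 0.2481]
ee_rot: [0.065, 0.998, -0.001, -0.0]
ft_force: [0.2, 0.9, -1.8]
width: 0.0396
t: 11.98
ee_pos: [0.5352, -0.2024, 0.2477]
ee_rot: [0.062, 0.998, 0.0, -0.0]
ft_force: [0.3, 1.0, -2.9]
width: 0.0394
t 11.97 at [ 0.5352 -0.2024  0.2477] z-axis [-0.001  0.001 -1.   ] yaw -7.06 F [ 0.3  1.  -2.9] w 0.0394
  shift cm [ 0.1  -0.79  0.27] twist 0.21
```

View pics/w7.png

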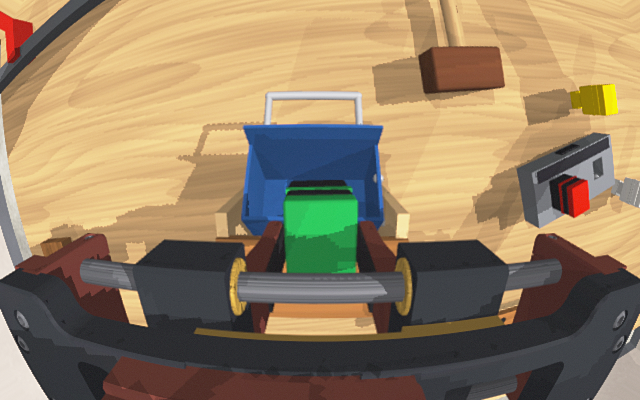

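View pics/s7.png

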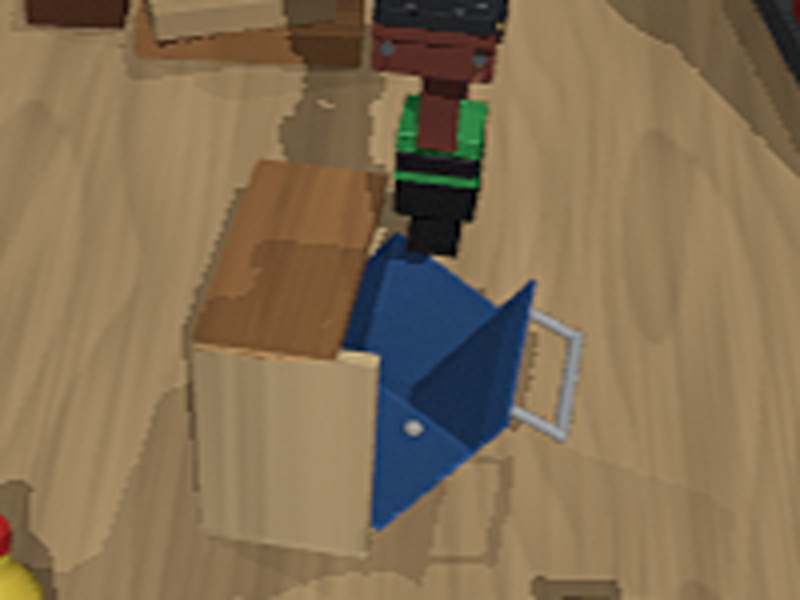

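```bash
python3 -m handwheel '{"linear": [[0.1,-0.7,2],[0.1,-0.7,5],[0.1,-0.7,8],[0.1,-0.7,10.5],[0.1,-0.7,11.5]], "twist": [0,0,0,0,0], "grip": [1,1,1,1,1]}'
python3 -m handwheel '{"linear": [[0,0,0.4],[0,0,0.8]], "twist": [0,0], "grip": [1,1]}'
python3 - <<'E'
from h import *
from workcell import snapshot
import cv2
togo(place(RK,[-.025,0,.110])[0],RK[2])
s=snapshot("wrist"); cv2.imwrite("pics/w8.png",s["image"][:,:,::-1])
s=snapshot("scene"); cv2.imwrite("pics/s8.png",cv2.resize(s["image"][30:180,250:450,::-1],None,fx=4,fy=4,interpolation=cv2.INTER_CUBIC))
E
```

```text
t: 12.7
ee_pos: [0.533, -0.2088, 0.1318]
ee_rot: [0.061, 0.998, 0.0, -0.001]
ft_force: [0.0, 0.4, -2.5]
width: 0.0391
t: 12.95
ee_pos: [0.5341, -0.2105, 0.1258]
ee_rot: [0.062, 0.998, -0.0, 0.001]
ft_force: [-0.7, -0.0, -2.3]
width: 0.0398
t 12.95 at [ 0.5341 -0.2105  0.1258] z-axis [ 0.001 -0.    -1.   ] yaw -7.09 F [-0.7 -0.  -2.3] w 0.0398
  shift cm [0.09 0.04 1.58] twist 0.18
```

View pics/w8.png

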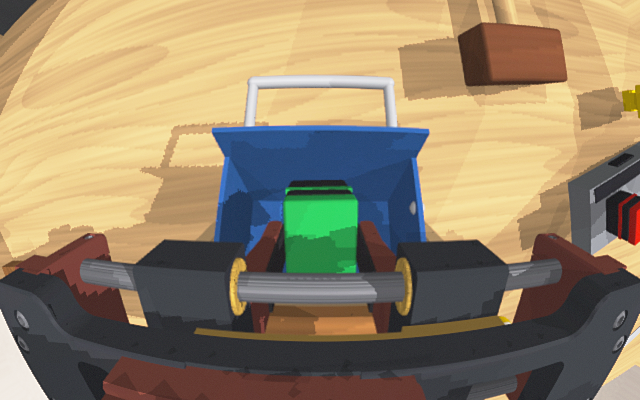

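View pics/s8.png

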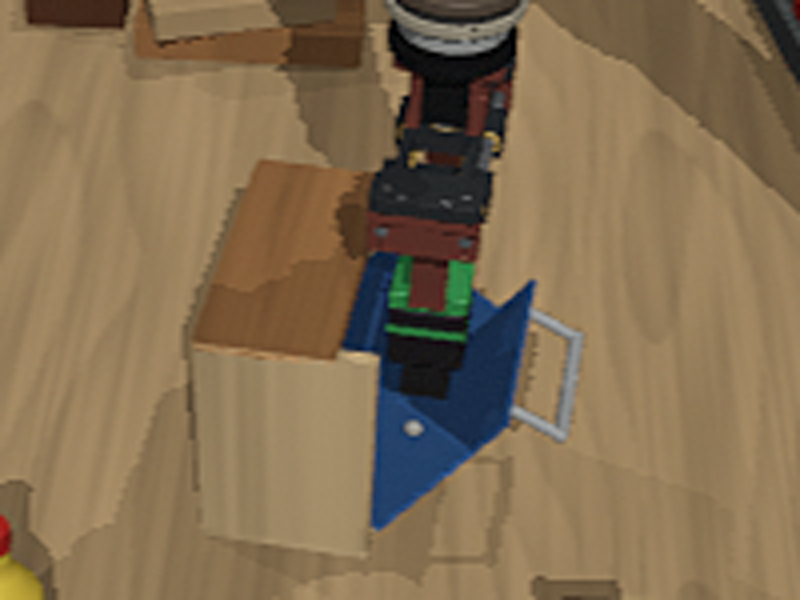

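```bash
python3 -m handwheel '{"linear": [[0,0,0.4],[0,0,0.8],[0,0,1.2],[0,0,1.4],[0,0,1.4]], "twist": [0,0,0,0,0], "grip": [1,1,1,1,1]}'
python3 - <<'E'
from h import *
togo(place(RK,[-.025,0,.110])[0],RK[2])
E
```

```text
t: 13.68
ee_pos: [0.5333, -0.2105, 0.1109]
ee_rot: [0.062, 0.998, 0.0, -0.0]
ft_force: [0.1, -0.4, -2.4]
width: 0.0399
t 13.68 at [ 0.5333 -0.2105  0.1109] z-axis [-0.  0. -1.] yaw -7.12 F [ 0.1 -0.4 -2.4] w 0.0399
  shift cm [0.   0.05 0.09] twist 0.15
```

```bash
python3 -m handwheel '{"linear": [[0,0,0.3],[0,0,0.5],[0,0,0.7],[0,0,0.7]], "twist": [0,0,0,0], "grip": [1,1,1,1]}'
python3 - <<'E'
from h import *
togo(place(RK,[-.025,0,.110])[0],RK[2])
E
```

```text
t: 14.18
ee_pos: [0.5343, -0.2107, 0.1045]
ee_rot: [0.062, 0.998, -0.0, 0.001]
ft_force: [1.4, -1.2, 0.4]
width: 0.0396
t 14.18 at [ 0.5343 -0.2107  0.1045] z-axis [ 0.002 -0.001 -1.   ] yaw -7.11 F [ 1.4 -1.2  0.4] w 0.0396
  shift cm [ 0.1   0.06 -0.55] twist 0.16
```

Contact is detected because the foot rests on the front wall. Releasing.

```bash
python3 -m handwheel '{"linear": [[0,0,0],[0,0,0],[0,0,0],[0,0,0],[0,0,0]], "twist": [0,0,0,0,0], "grip": [-0.1,-0.3,-0.6,-0.6,-0.6]}'
python3 - <<'E'
from h import *
from workcell import snapshot
import cv2
togo(place(RK,[-.025,0,.110])[0],RK[2])
s=snapshot("wrist"); cv2.imwrite("pics/w9.png",s["image"][:,:,::-1])
s=snapshot("scene"); cv2.imwrite("pics/s9.png",cv2.resize(s["image"][30:180,250:450,::-1],None,fx=4,fy=4,interpolation=cv2.INTER_CUBIC))
E
```

```text
t: 14.8
ee_pos: [0.5334, -0.2105, 0.1041]
ee_rot: [0.062, 0.998, 0.0, -0.0]
ft_force: [-0.4, -0.9, -1.2]
width: 0.07
t 14.8 at [ 0.5334 -0.2105  0.1041] z-axis [-0.  0. -1.] yaw -7.11 F [-0.4 -0.9 -1.2] w 0.07
  shift cm [ 0.01  0.04 -0.59] twist 0.15
```

View pics/w9.png

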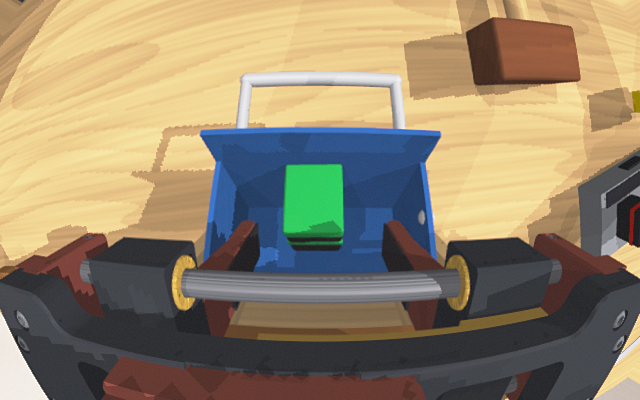

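View pics/s9.png

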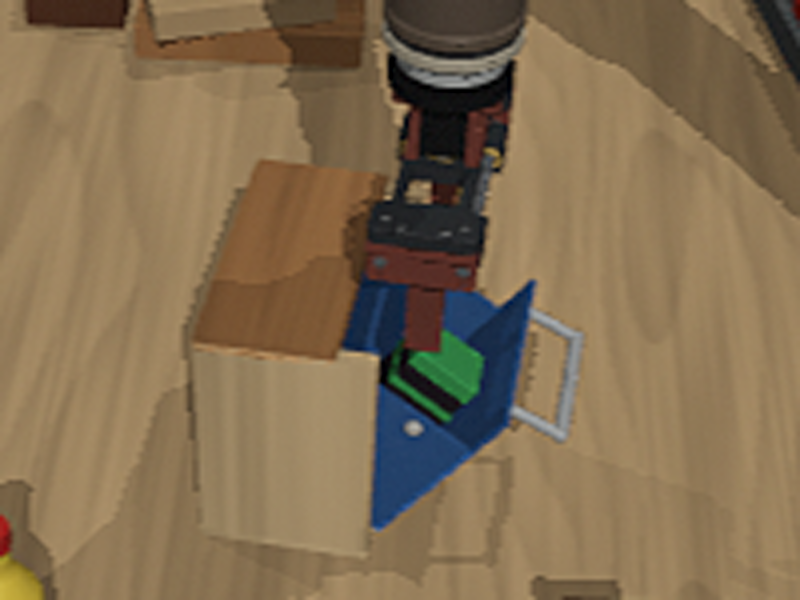

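The green battery is let go and leans on the front wall inside the bin (about (440,370) in the crop). Next I'll lift out, close the fingers and go round in front of the handle.

```bash
python3 -m handwheel '{"linear": [[0,0,-3],[0,0,-8],[0,0,-13],[4,0,-15],[9,0,-15]], "twist": [0,0,0,0,0], "grip": [-0.6,-0.6,-0.6,1,1]}'
python3 - <<'E'
from h import *
togo(place(RK,[-.162,0.0,.24])[0],RK[2])
E
```

```text
t: 15.52
ee_pos: [0.4443, -0.2, 0.2554]
ee_rot: [0.062, 0.998, -0.001, 0.001]
ft_force: [-0.5, 0.2, 0.7]
width: 0.0536
t 15.53 at [ 0.4443 -0.2     0.2554] z-axis [ 0.002 -0.001 -1.   ] yaw -7.11 F [-0.5  0.2  0.7] w 0.0536
  shift cm [4.75 0.14 1.53] twist 0.15
```

```bash
python3 -m handwheel '{"linear": [[4.8,0,0],[4.8,0,0],[4.8,0,5],[4.8,0,10],[4.8,0,10]], "twist": [0,0,0,0,0], "grip": [1,1,1,1,1]}'
python3 - <<'E'
from h import *
from workcell import snapshot
import cv2
s=snapshot("wrist"); cv2.imwrite("pics/w10.png",s["image"][:,:,::-1])
togo(place(RK,[-.162,0.0,.06])[0],RK[2])
E
```

```text
t: 16.15
ee_pos: [0.3947, -0.193, 0.152]
ee_rot: [0.062, 0.998, -0.0, -0.003]
ft_force: [-1.1, -0.3, 0.5]
width: 0.004
t 16.2 at [ 0.3962 -0.1938  0.1539] z-axis [-0.003 -0.001 -1.   ] yaw -7.16 F [ 0.2  0.1 -0.1] w 0.001
  shift cm [-0.14  0.13  9.39] twist 0.11
```

View pics/w10.png

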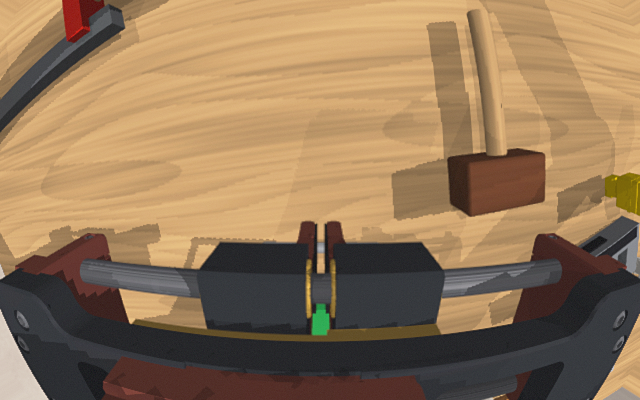

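```bash
python3 -m handwheel '{"linear": [[0,0,3],[0,0,6],[0,0,9],[0,0,9]], "twist": [0,0,0,0], "grip": [1,1,1,1]}'
python3 - <<'E'
from h import *
from workcell import snapshot
import cv2
togo(place(RK,[-.136,0.0,.06])[0],RK[2])
s=snapshot("scene"); cv2.imwrite("pics/s11.png",cv2.resize(s["image"][30:180,250:450,::-1],None,fx=4,fy=4,interpolation=cv2.INTER_CUBIC))
E
```

```text
t: 16.7
ee_pos: [0.397, -0.1936, 0.0646]
ee_rot: [0.062, 0.998, -0.0, -0.0]
ft_force: [0.3, -0.4, 0.1]
width: 0.0008
t 16.7 at [ 0.397  -0.1936  0.0646] z-axis [-0.001 -0.    -1.   ] yaw -7.11 F [ 0.3 -0.4  0.1] w 0.0008
  shift cm [-2.63  0.08  0.46] twist 0.15
```

View pics/s11.png

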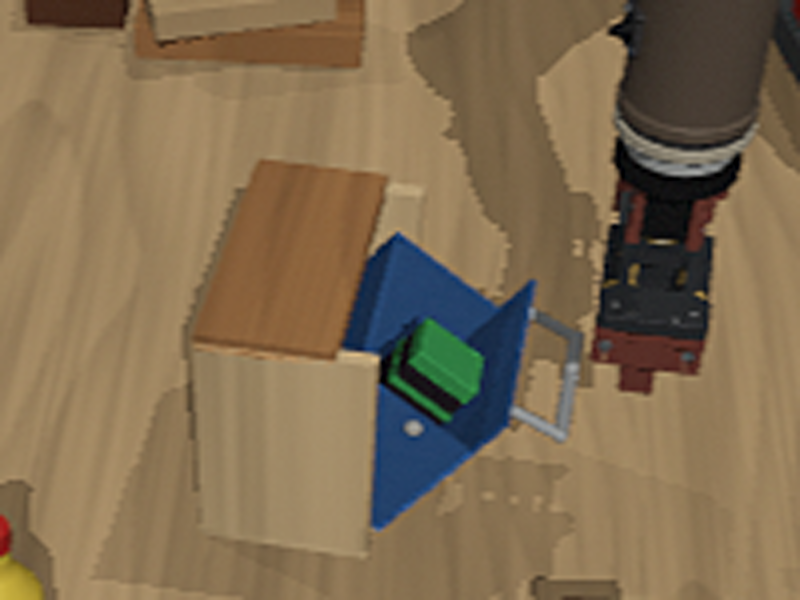

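```bash
python3 -m handwheel '{"linear": [[-1.5,0,0],[-2.4,0,0],[-3,0,-0.4],[-3.6,0,-1],[-4.1,0,-1.6]], "twist": [0,0,0,0,0], "grip": [1,1,1,1,1]}'
python3 - <<'E'
from h import *
from workcell import env
print(local(RK,env.sense()["ee_pos"]))
E
```

```text
t: 17.38
ee_pos: [0.4375, -0.1986, 0.0807]
ee_rot: [0.062, 0.998, -0.0, 0.0]
ft_force: [0.6, 0.0, -1.2]
width: 0.0003
[-0.1214 -0.0007]
```

Run:
```python
from h import *
from workcell import snapshot
import cv2
s=snapshot("scene"); cv2.imwrite("pics/s12.png",cv2.resize(s["image"][30:180,250:450,::-1],None,fx=4,fy=4,interpolation=cv2.INTER_CUBIC))
s=snapshot("wrist"); cv2.imwrite("pics/w12.png",s["image"][:,:,::-1])
togo([.4,.0,.1],RK[2])
```

```text
t 17.48 at [ 0.4381 -0.1987  0.0809] z-axis [ 0.001 -0.    -1.   ] yaw -7.1 F [ 1.3 -0.1 -1.3] w 0.0003
  shift cm [ 6.23 19.25 -1.92] twist 0.16
```

View pics/s12.png

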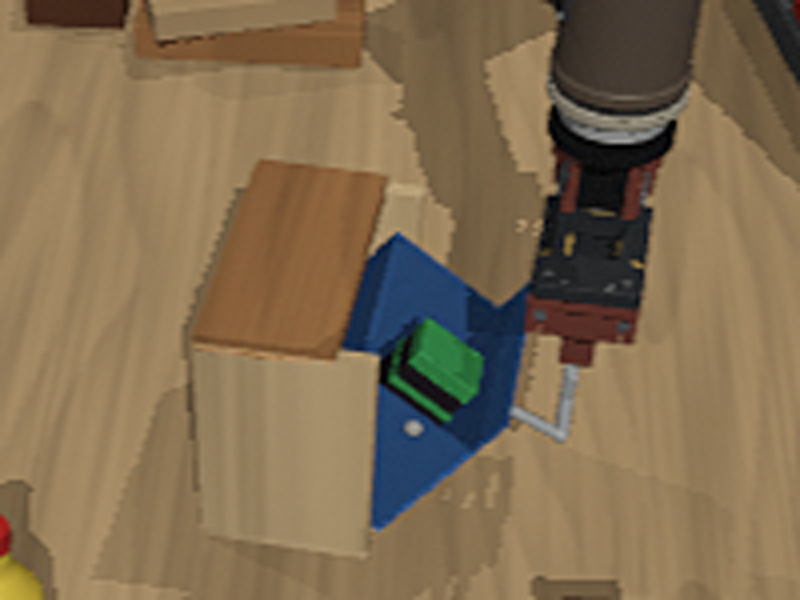

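View pics/w12.png

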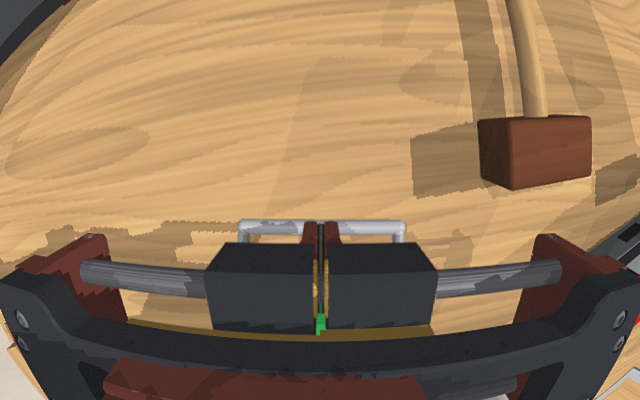

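```bash
python3 - <<'E'
from h import *
for n,P,px in (("s3",(.4804,-.2041,.1038),(379.25,112)),("s4",(.4850,-.2047,.1845),(379.5,85)),("s11",(.397,-.1936,.0646),(409.25,127.5)),("s12",(.4381,-.1987,.0809),(394.2,121.3)),("s7",(.5352,-.2024,.2477),(0,0))):
    P=np.array(P); print(n,px,[proj("scene",P+[0,0,d])[0].round(1).tolist() for d in (0,.01,.02,.03)])
E
python3 - <<'E'
import cv2
im=cv2.imread("pics/s12.png"); cv2.imwrite("pics/s12b.png",cv2.resize(im[250:470,480:680],None,fx=2.5,fy=2.5))
E
```

```text
s3 (379.25, 112) [[377.5, 120.5], [377.9, 117.5], [378.2, 114.5], [378.6, 111.5]]
s4 (379.5, 85) [[378.6, 95.4], [379.0, 92.1], [379.4, 88.8], [379.8, 85.5]]
s11 (409.25, 127.5) [[407.3, 135.9], [407.8, 133.1], [408.3, 130.3], [408.9, 127.4]]
s12 (394.2, 121.3) [[392.6, 129.3], [393.0, 126.4], [393.5, 123.5], [393.9, 120.6]]
s7 (0, 0) [[360.3, 73.6], [360.6, 70.1], [360.8, 66.5], [361.1, 62.9]]
```

View pics/s12b.png

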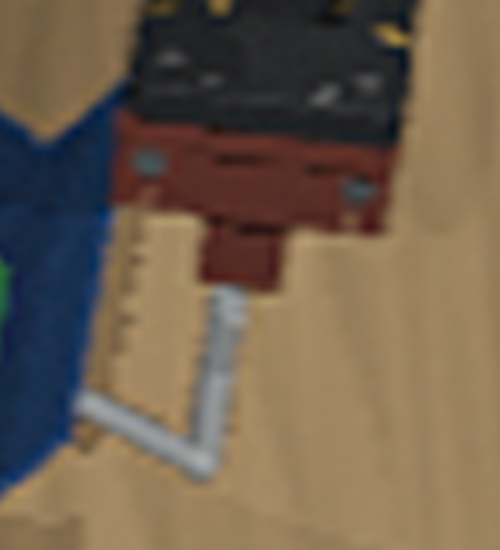

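The scene view shows that the finger ends sit about 29 mm above the reported TCP. In s12 the finger end is at (394,121), against (393,129) projected. The fingers therefore passed just over the bar, which also explains the pull slipping off. I'll retreat and come in lower.

```bash
python3 -m handwheel '{"linear": [[0,0,-1],[2.5,0,-1],[4.4,0,0],[4.4,0,2.6],[4.4,0,2.6]], "twist": [0,0,0,0,0], "grip": [1,1,1,1,1]}'
python3 - <<'E'
from h import *
from workcell import snapshot,env
import cv2
s=snapshot("scene"); cv2.imwrite("pics/s13.png",cv2.resize(s["image"][30:180,250:450,::-1],None,fx=4,fy=4,interpolation=cv2.INTER_CUBIC))
s=env.sense(); print(s["ee_pos"],local(RK,s["ee_pos"]),s["ft_force"])
E
```

```text
t: 18.1
ee_pos: [0.3922, -0.1927, 0.0536]
ee_rot: [0.062, 0.998, 0.0, -0.001]
ft_force: [0.3, -0.5, 0.0]
width: 0.0007
[ 0.3929 -0.1931  0.0543] [-0.1664 -0.001 ] [ 0.6326  0.6571 -0.3079]
```

View pics/s13.png

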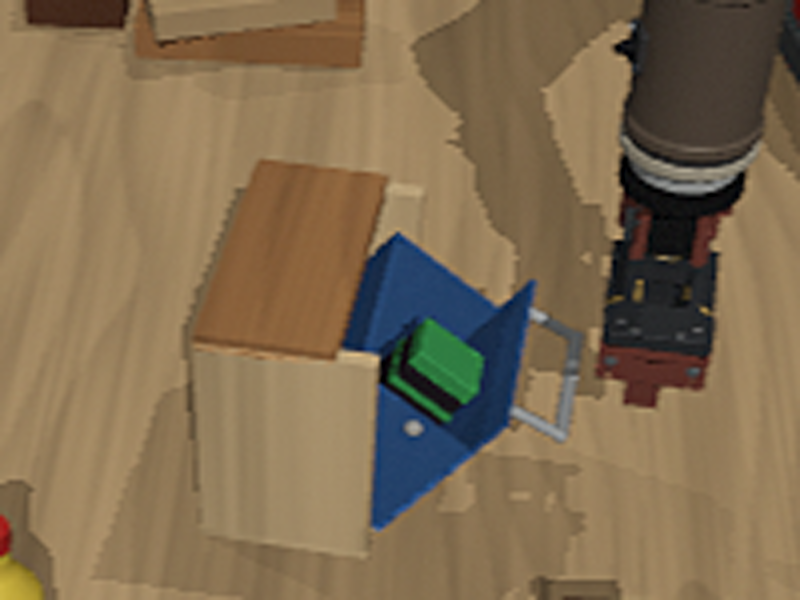

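```bash
python3 -m handwheel '{"linear": [[-1.5,0,0],[-2.5,0,0],[-3.1,0,-0.1],[-3.6,0,-0.6],[-4.1,0,-1.2]], "twist": [0,0,0,0,0], "grip": [1,1,1,1,1]}'
python3 - <<'E'
from h import *
from workcell import snapshot,env
import cv2
s=snapshot("scene"); cv2.imwrite("pics/s14.png",cv2.resize(s["image"][30:180,250:450,::-1],None,fx=4,fy=4,interpolation=cv2.INTER_CUBIC))
s=env.sense(); print(s["ee_pos"],local(RK,s["ee_pos"]),s["ft_force"])
E
```

```text
t: 18.77
ee_pos: [0.4306, -0.1976, 0.0655]
ee_rot: [0.062, 0.998, 0.001, -0.004]
ft_force: [-10.2, 0.9, 5.1]
width: 0.0012
[ 0.4312 -0.1977  0.0661] [-0.1278 -0.0007] [-12.4533   2.2295   9.0463]
```

View pics/s14.png

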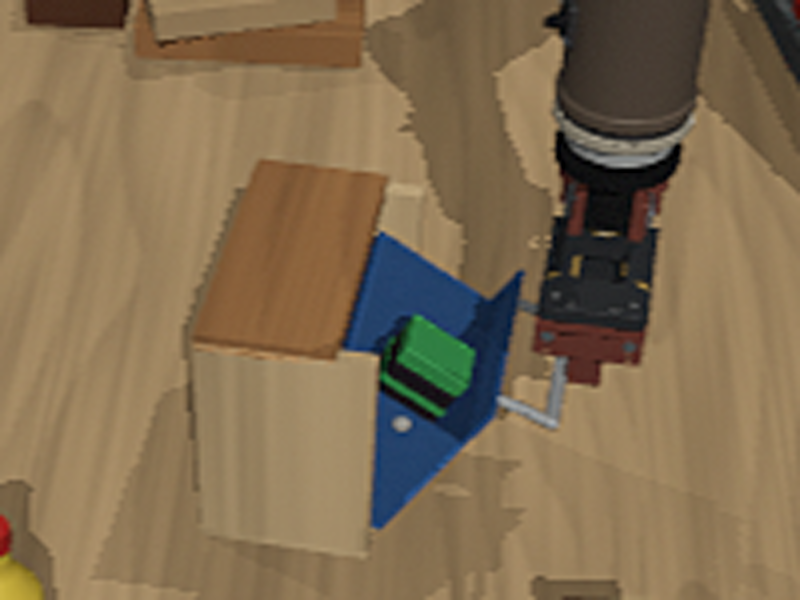

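```bash
python3 -m handwheel '{"linear": [[-0.3,0,-0.5],[-0.7,0,-0.9],[-1.1,0,-1.3],[-1.6,0,-1.8],[-2.1,0,-2.3]], "twist": [0,0,0,0,0], "grip": [1,1,1,1,1]}'
python3 - <<'E'
from h import *
from workcell import snapshot,env
import cv2
s=snapshot("scene"); cv2.imwrite("pics/s15.png",cv2.resize(s["image"][30:180,250:450,::-1],None,fx=4,fy=4,interpolation=cv2.INTER_CUBIC))
s=env.sense(); print(s["ee_pos"],local(RK,s["ee_pos"]),s["ft_force"])
E
```

```text
t: 19.45
ee_pos: [0.4525, -0.2004, 0.089]
ee_rot: [0.062, 0.998, 0.001, -0.002]
ft_force: [-7.3, 0.6, 4.9]
width: 0.0005
[ 0.4538 -0.2007  0.0897] [-0.1051 -0.0007] [-8.3208  0.7298  8.8359]
```

View pics/s15.png

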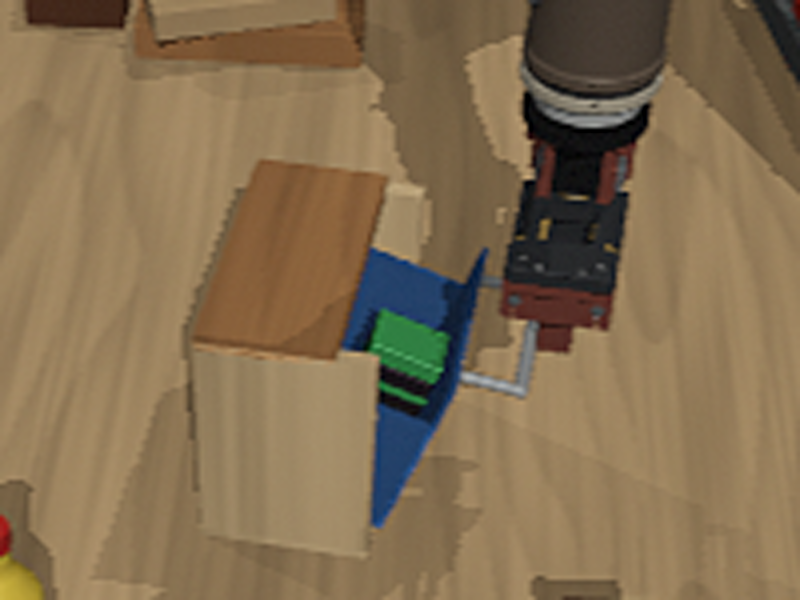

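```bash
python3 -m handwheel '{"linear": [[-0.5,0,-0.3],[-1.0,0,-0.7],[-1.5,0,-1.0],[-2.0,0,-1.4],[-2.5,0,-1.7]], "twist": [0,0,0,0,0], "grip": [1,1,1,1,1]}'
python3 - <<'E'
from h import *
from workcell import snapshot,env
import cv2
s=snapshot("scene"); cv2.imwrite("pics/s16.png",cv2.resize(s["image"][30:180,250:450,::-1],None,fx=4,fy=4,interpolation=cv2.INTER_CUBIC))
s=env.sense(); print(s["ee_pos"],local(RK,s["ee_pos"]),s["ft_force"])
E
```

```text
t: 20.12
ee_pos: [0.4778, -0.2035, 0.1052]
ee_rot: [0.062, 0.998, 0.0, -0.002]
ft_force: [-5.0, 0.1, -1.7]
width: 0.0003
[ 0.4792 -0.2037  0.1058] [-0.0794 -0.0006] [-2.9474 -0.6582  1.6745]
```

View pics/s16.png

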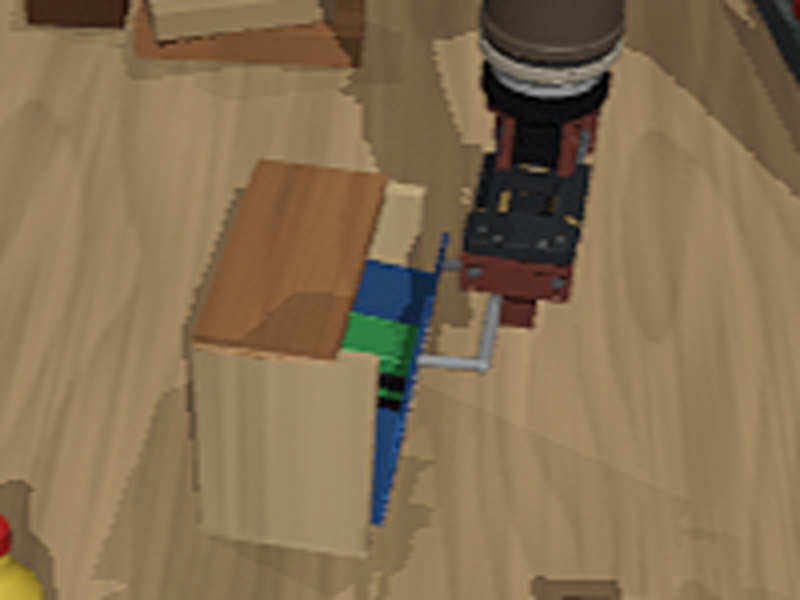

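```bash
python3 -m handwheel '{"linear": [[-0.4,0,-0.2],[-0.8,0,-0.4],[-1.1,0,-0.5],[-1.4,0,-0.5],[-1.4,0,-0.5]], "twist": [0,0,0,0,0], "grip": [1,1,1,1,1]}'
python3 - <<'E'
from h import *
from workcell import snapshot,env
import cv2
s=snapshot("scene"); cv2.imwrite("pics/s17.png",cv2.resize(s["image"][30:180,250:450,::-1],None,fx=4,fy=4,interpolation=cv2.INTER_CUBIC))
s=env.sense(); print(s["ee_pos"],local(RK,s["ee_pos"]),s["ft_force"])
E
```

```text
t: 20.8
ee_pos: [0.4923, -0.2053, 0.111]
ee_rot: [0.062, 0.998, 0.0, -0.001]
ft_force: [-5.7, 0.9, 4.5]
width: 0.0006
[ 0.4924 -0.2053  0.111 ] [-0.0662 -0.0005] [-6.0403  1.1058  5.4079]
```

View pics/s17.png

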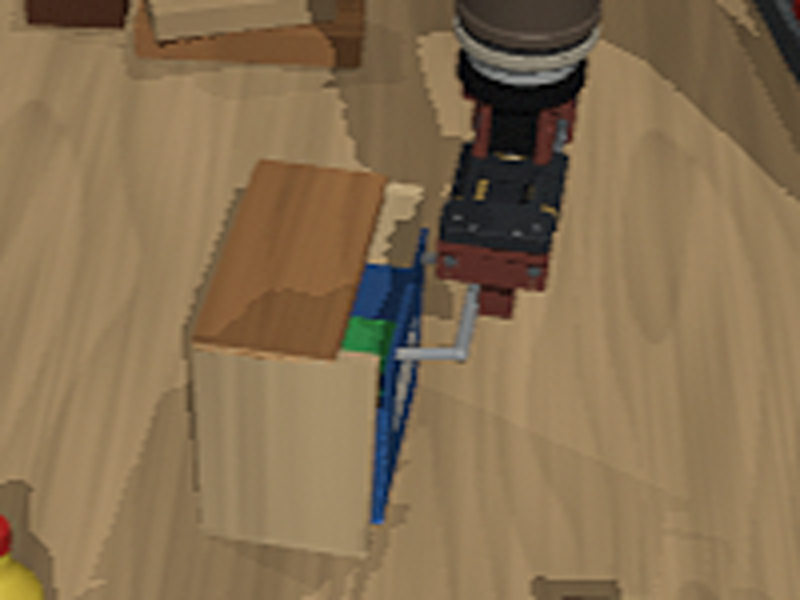

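```bash
python3 -m handwheel '{"linear": [[-0.2,0,-0.1],[-0.4,0,-0.1],[-0.4,0,-0.1]], "twist": [0,0,0], "grip": [1,1,1]}'
python3 -m handwheel '{"linear": [[2,0,0],[5,0,0],[8,0,-4],[8,0,-9],[8,0,-9]], "twist": [0,0,0,0,0], "grip": [1,1,1,1,1]}'
python3 -m handwheel '{"linear": [[0,0,0],[0,0,0],[0,0,0],[0,0,0],[0,0,0]], "twist": [0,0,0,0,0], "grip": [1,1,1,1,1]}'
python3 - <<'E'
from h import *
from workcell import snapshot,env
import cv2
s=snapshot("scene"); cv2.imwrite("pics/s18.png",cv2.resize(s["image"][30:180,250:450,::-1],None,fx=4,fy=4,interpolation=cv2.INTER_CUBIC))
cv2.imwrite("pics/s18f.png",s["image"][:,:,::-1])
s=env.sense(); print(s["ee_pos"],local(RK,s["ee_pos"]),s["ft_force"])
E
```

```text
t: 21.22
ee_pos: [0.4931, -0.2054, 0.1113]
ee_rot: [0.063, 0.998, 0.001, -0.004]
ft_force: [-15.7, 2.2, 9.3]
width: 0.0006
t: 21.85
ee_pos: [0.4208, -0.1969, 0.2053]
ee_rot: [0.062, 0.998, 0.0, 0.004]
ft_force: [0.2, 0.3, -0.7]
width: 0.0002
t: 22.48
ee_pos: [0.4182, -0.1962, 0.2019]
ee_rot: [0.062, 0.998, -0.0, -0.0]
ft_force: [0.5, -0.2, 0.1]
width: 0.0006
[ 0.4182 -0.1962  0.202 ] [-0.1409 -0.0008] [0.6645 0.1434 0.5857]
```

View pics/s18.png

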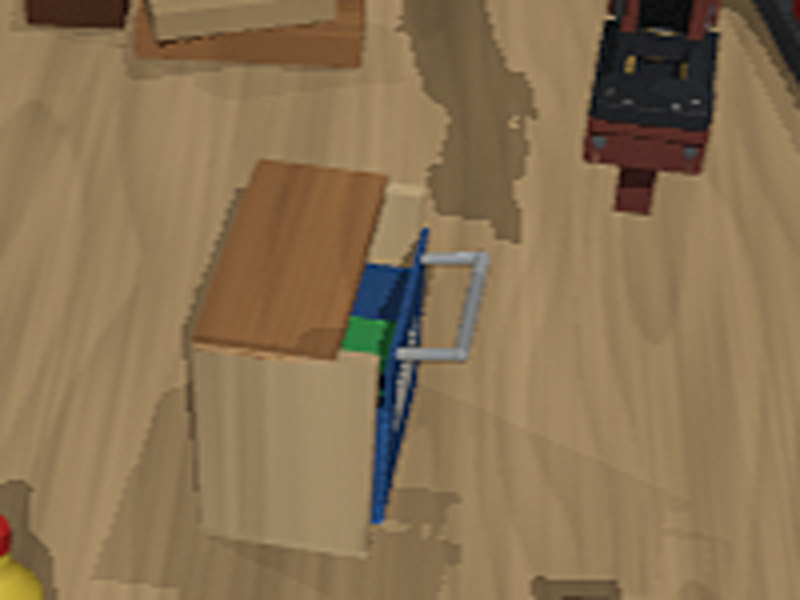

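View pics/s18f.png

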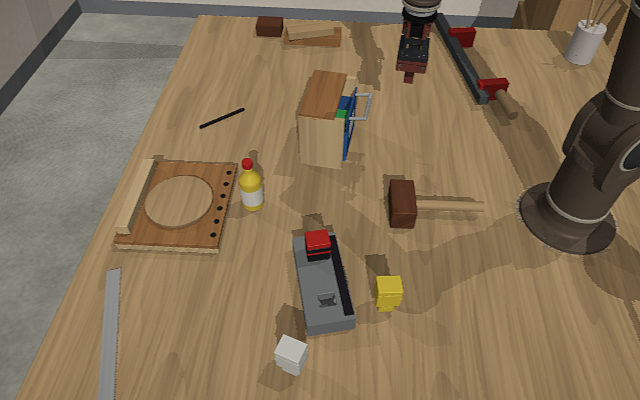

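The bin stayed shut, with the handle end at (463,356) against (463,358) before opening. I'll compare with the first picture before handing in.

Run:
```python
import cv2,numpy as np
a=cv2.imread("pics/scene0.png").astype(np.float32);b=cv2.imread("pics/s18f.png").astype(np.float32)
for n,(x0,y0,x1,y1) in dict(handle=(352,86,376,124),red=(300,225,338,268),mallet=(384,174,420,232),glue=(236,154,268,214)).items():
    A=cv2.cvtColor(a[y0:y1,x0:x1],6);B=cv2.cvtColor(b[y0:y1,x0:x1],6)
    print(n,cv2.phaseCorrelate(A,B))
```

```text
handle ((0.0033462780155435468, 0.11785660390965802), 0.7777626305818558)
red ((-0.002609589518765887, 0.5937792163306348), 0.8603693379296197)
mallet ((-0.039938047640919905, 0.046283910787508376), 0.9740699657687435)
glue ((-0.01457281600795568, -0.03060902378810937), 0.9789576911677916)
```

Run:
```python
from workcell import env
print(env.finish_job())
```

```text
the job is handed in; nothing more can be done
None
```

I opened the bin and pulled the green battery up out of its socket. I lowered it into the bin until its foot touched the front wall, let go, pushed the bin shut and handed the job in at about 22.5 s. No verdict is reported, so success rests on my own checks.

**Last checks before handing in:**
- **Bin:** shut and staying shut after I backed off. The handle is within 0.1 px of its position in the first picture.
- **Green battery:** visible inside the bin. I only judged its position by eye; I did not measure it in the bin frame.
- **Mallet and glue:** shifted by less than 0.1 px in the scene view.
- **Red battery:** still in its socket. Its image patch shifted about 0.6 px (roughly 1 to 2 mm). I put this down to the green battery leaving that view, but did not check further.
- **Robot:** clear of everything, wrist force about zero.

**What did not go to plan:**
- **Finger ends:** in the scene view they sit about 29 mm above the reported TCP, which disagrees with the given tool description.
- **Opening:** because of that, the fingers pressed on the bar, with about 34 N at the wrist. They opened the bin to only about 0.2 rad. I lifted off and the spring swung it to about 0.62 rad.
- **Closing:** my first push passed over the bar without touching it. I came in lower and it then closed normally.

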